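# Stand the sample plate, refit the lamp knob and hold it pressed

### The job

Get the glaze check ready: take the square plate off its sloping rest, stand it on edge in the empty middle slot of the rack, between the two smaller plates, and let go of it. Then pick up the loose black knob, turn it so that its nose lies over the flat of the D-shaped spindle on the lamp box, push it fully onto the spindle and press it down to the stop against its spring, because the light only burns while it is held down. Finish while still holding the knob pressed down, with the smaller plates, the cup and the bowl left undisturbed.

Things in the scene. Friction and masses are not known exactly. Their poses are not given: they have to be found in the camera images.
- plate_mid (a point): Centre of the loose white ceramic plate, a flat square slab 110 x 110 x 8 mm, about 0.23 kg. x is normal to its faces, y along its level edges, z in its plane up to its upper edge (55 mm away). At the start it leans on the rest, 20 degrees from upright, its upper edge tipped towards the rest's +x.
- rest: Fixed wooden rest, 110 x 130 mm, on the left or the right, turned up to 0.4 rad. Origin on the table under the plate's lower edge, z up, the front (-x) looks to the robot. It supports the plate's back up to 60 mm from its lower edge, a lip covers the lowest 8 mm of the front: the plate's upper 50 mm are free on both faces.
- rack: Fixed wooden rack, 150 (x) x 190 (y) x 45 mm high, origin at the centre of its underside, z up. Three slots run along x at y = -62, 0, +62 mm: 14 mm wide, 134 mm long, 30 mm deep, floor 15 mm above the table. The middle one is empty; in it a plate's centre stands 70 mm above the table. Lamp bar (22 mm wide, 40 mm high) fixed outside the +y end.
- knob: Loose black knob, 70 g, standing on the table, bore down. Origin on the bore axis at the underside, z up. 24 mm wide in y between flat upright grip faces, 46 mm tall, from x = -22 to +26 mm, then a pointed nose to +36 mm; white line on top of it. Blind D bore: 20 mm deep, 15.8 mm across, its flat on the nose side 4.4 mm from the axis (0.9 mm play).
- knob_seat (a point): Centre of the closed end of the knob's bore, 20 mm above the knob's underside on its axis; axes as the knob's.
- knob_nose (a point): Tip of the knob's nose, at x = +36 mm, 20 mm above the underside; axes as the knob's.
- lampbox: Fixed grey box, 140 (x) x 130 (y) x 55 mm high, on the left or the right, opposite the rest, turned up to 0.4 rad. Origin at the centre of its underside, z up. The spindle stands upright out of the middle of its top.
- shaft_tip (a point): Centre of the top end of the steel D-spindle, 83 mm above the table when up, 28 mm above the box. z up, x out of the D's flat; a black index line on the disc beneath points the same way. 14 mm diameter, flat 3.5 mm from the axis, top 4 mm tapered. With the knob fully on, the bore's end rests here and the knob's underside is 8 mm above the box.
- plunger (a joint): How far the spindle is pressed down: 0 = up, 0.006 m = down at its stop. Its spring pushes back with 3.9 N at 0 and 7.5 N at the stop; it rises again when let go.
- spindle (a joint): Angle of the spindle in the lamp box, rad, growing anticlockwise from above; free within -1.3 to 1.3 against a friction of 0.25 N m, it stays where it is. It may turn without harm.
- dish_a: Smaller loose plate 100 x 90 x 8 mm on edge in the rack's slot at y = +62 mm; origin at the middle of its lower edge. To be left alone.
- dish_b: Smaller loose plate 110 x 75 x 8 mm on edge in the rack's slot at y = -62 mm; origin at the middle of its lower edge. To be left alone.
- cup: White cup, 74 mm across, 75 mm tall, origin at the centre of its underside. To be left alone.
- bowl: White bowl, 110 mm across, 50 mm tall, origin at the centre of its underside. To be left alone.
Not all that is in view belongs to the job. Leave any turquoise look-alike of the knob alone.

How it is judged (in metres and radians):
On the way, in this order (a step that is already met when the one before it is completed fails the run):
1. the square plate stands on edge in the middle slot, let go (x of plate_mid in the frame of rack between -0.014 and 0.014 m and y of plate_mid in the frame of rack between -0.016 and 0.016 m and z of plate_mid in the frame of rack between 0.064 and 0.0735 m and angle between the x axis of plate_mid and the y axis of rack, either way round below 0.25 rad and contact force between the fingers and plate below 0.05 N and linear speed of plate below 0.02 m/s), for 0.2 s.
2. the knob is fully on the spindle, nose over the flat (horizontal distance between knob_seat and shaft_tip below 0.004 m and z of knob_seat in the frame of shaft_tip between -0.003 and 0.0025 m and angle between the z axis of knob_seat and the z axis of shaft_tip, either way round below 0.15 rad and x of knob_nose in the frame of shaft_tip above 0.03 m), for 0.2 s.
At the end, for the whole second after the job is handed in: Plate on edge on the middle slot's floor (14 mm along, 16 mm across, 0.25 rad), at rest, not touched. Knob fully on the spindle (4 mm sideways, 3 mm in height, nose over the flat, 0.15 rad), held by the fingers (over 2 N), pressing the spindle down over 4.5 of its 6 mm through the last second (all of step 1 and all of step 2 and value of joint plunger above 0.0045 m and contact force between the fingers and knob above 2 N); the arm keeps its last pose, push and grip.
It fails at once if a smaller plate in the rack was knocked or shifted by more than 20 mm (distance of any of dish_a, dish_b from where it was at the start of the episode above 0.02 m or angle between any of dish_a, dish_b's own z axis and vertical above 0.35 rad).
It fails at once if the cup or the bowl was shifted by more than 20 mm or tipped (distance of any of cup, bowl from where it was at the start of the episode above 0.02 m or angle between any of cup, bowl's own z axis and vertical above 0.3 rad).
It also fails if it takes over 58 s, if anything falls off the work surface, if the arm or the gripper's body presses on something with over 40 N, if the wrist force passes 120 N, or if a joint passes its speed limit or range.

### The arm

A 7-joint arm with a two-finger parallel gripper is mounted at the origin on the work surface. World frame = base frame: x ahead of the robot, y to its left, z up, the work surface at z = 0. Lengths are in m, angles in degrees, forces in N, time in s.
With the tool pointing down it reaches from about 0.425 to 0.875 m from the base axis. Payload 4.7 kg.
Tool frame: the origin (TCP) lies at the very end of the fingers, on their centre line; the grasp point (between the pads) lies 19 mm behind it; z points along the fingers, y is the direction in which the jaws open and shut (so a half turn about z gives the same grasp; the last joint's range is limited). The gripper opens to 87 mm and grips with 3 to 60 N. Pads are 19 mm wide; open, the fingers measure 117 mm over their backs; the gripper's body (75 mm by 190 mm) begins 51 mm behind the grasp point.
Start: joints at [64.406, 18.392, -4.016, 83.108, 1.295, 78.541, -3.26], TCP at [0.289, -0.582, 0.223] pointing down, gripper open.
Joint ranges: [-163.93, 163.93], [-17.29, 119.83], [-79.2, 71.16], [3.27, 140.29], [-89.18, 269.18], [5.43, 117.66], [-154.24, 154.24]. Speed limits (degrees/s): [147.25, 147.25, 180, 180, 180, 180, 180].

### API

Orientations are given as [roll, pitch, yaw] about the fixed x, y, z axes, in that order (R = Rz(yaw) Ry(pitch) Rx(roll)).
In Python, from cell import monitor, read_camera, camera_info, env, look_for gives the robot as it stands.
- The arm moves only by the tool servo_tool, never from a script. Its argument "commands" is one flat list of numbers, 6 for each row, row after row: the shift along the tool's x, y, z in mm, then the turn, a rotation vector about the tool's x, y, z in degrees. A call has 1 to 10 rows; each row shifts and turns the commanded pose from where the row before left it, along the tool's axes as they then stand; what a row does not reach is not made up. A row lasts 1/10 s, in which the tool goes at most 50 mm and 8.59 degrees, less where a joint would pass 70% of its speed; a pose out of reach is approached as far as the arm can. A call is refused whole if a number of a shift passes 50 or a number of a turn 8.59, either way. A call with a gripper value outside its range is refused whole. "jaw" is the finger opening in mm, from 0 to 87, set as the call begins (left out, the last holds). The fingers move at their own pace and stop on an object; "newtons" is the grip in N (left out, the last holds). Time passes only in rows, so rows that do not move let the fingers close. It gives the time, the measured TCP pose, the force and the opening at its end, in the units of the state.
- monitor.get_obs(): the state, without advancing time (a new reading comes with each control period).
- read_camera(name): name is "side" or "top" or "wrist"; returns (picture, depth): 384x512x3 uint8, red, green, blue; 384x512 float32, m along the optical axis (not along the pixel's ray), 0 where there is no reading.
- camera_info(name): a dict with "camera_matrix" (3x3 intrinsics, pixels), "k1" (the pictures are not rectified: a ray, as slopes to the right and down, at radius r is drawn at 1 + k1 r^2 times it, then the intrinsics apply), "R" (3x3) and "t" (3): a world point X has camera coordinates R X + t; the wrist camera has in their place "T_tool_cam" (4x4, takes a point from camera to tool coordinates, whose origin is the TCP and whose axes are the flange's). Camera axes: x right, y down, z forward; pixel columns grow to the right and rows downward; lengths in m; the calibration is good to about 2 mm. A picture is of the moment at which its call begins: read the wrist's pose just before it. camera_info takes no time and is no camera call.
- env.sign_off(): hands the job in, once; it reports no verdict.
Trained networks look in the newest picture that a camera, given by its name, has taken for a name from the list of things; names that differ only in an ending like _2 or _b are one class to them, and where a whole thing is asked for, a point or a joint stands for the part that bears it (a point fixed in the world has none). Each returns a list of dicts, best first, with "conf" (0 to 1); they miss things now and then, are a little off and sometimes report something else, mostly with a low value. They report only what shows in the picture. A call takes as long as a camera call. They do not tell look-alikes from the thing itself.
- look_for(camera, label): "box" ([left, top, width, height] in pixels, round what is visible of it).
The state is a dict: "time_s": time; "qpos": joint angles; "joint_velocities": joint speeds; "effort": joint torques, N m; "tool_pos": TCP position; "tool_rot": TCP orientation; "force": force on the tool from outside, world axes, zero at the start; "wrist_torque": the same for the moment, N m; "grip_width": finger opening in m.
Only numpy, scipy, OpenCV 4.12 (cv2) and the standard library are available. Lean on these libraries where they do the work, as an engineer would, in place of code of your own. Each camera call takes 0.05 s, during which the arm holds its last target.

## Working session

There is one attempt and no reset: what is moved stays moved. The work goes in short steps, Python scripts to look and compute and a tool call to move; the robot and the scene stay as the last step left them, time stands still between calls to the robot, and variables do not carry over. Pictures are saved under pics/ and viewed, and the job is handed in when it is done.

Besides the shell and the picture viewer there is one more tool, called after "Request:" as name(argument=value, ...) on one line, values as JSON. servo_tool: Moves the arm, as the interface text tells. Its arguments: {"type":"object","properties":{"commands":{"type":"array","items":{"type":"number"}},"jaw":{"type":"number"},"newtons":{"type":"number"}},"required":["commands"]}

```bash
ls; mkdir -p pics; python3 - <<'E'
from cell import monitor, read_camera, camera_info, env, look_for
import cv2, numpy as np
o=monitor.get_obs(); print(o)
for c in ["side","top","wrist"]:
    p,d=read_camera(c); cv2.imwrite(f"pics/{c}0.png",p[:,:,::-1]); np.save(f"pics/{c}0.npy",d)
    i=camera_info(c); print(c,{k:np.round(np.array(v),4).tolist() for k,v in i.items()})
print(monitor.get_obs()["time_s"])
E
```

```text
pics
{'time_s': 0.0, 'qpos': array([64.40720293, 18.4406656 , -4.01550508, 83.17686547,  1.29559412,
       78.53831907, -3.26059051]), 'joint_velocities': array([-0.01456536,  0.06214235,  0.06965001,  0.03609579, -0.06586814,
        0.00807014,  0.0159893 ]), 'effort': array([-6.54580867e-05, -4.91294789e+01, -4.04130695e-01, -3.12522089e+01,
       -6.39413833e-02,  4.38973715e-02,  1.72577943e-04]), 'tool_pos': array([ 0.28872364, -0.58173608,  0.22142609]), 'tool_rot': array([-1.79889426e+02,  6.29357339e-03,  2.64020994e+01]), 'force': array([-0.343993  , -0.11258759,  0.01590398]), 'wrist_torque': array([0.03651308, 0.05584091, 0.05382158]), 'grip_width': 0.08716650036525499}
side {'camera_matrix': [[484.9852, 0.0, 257.5322], [0.0, 484.9852, 190.408], [0.0, 0.0, 1.0]], 'k1': -0.0627, 'R': [[-0.7788, -0.6272, -0.0031], [-0.4505, 0.5628, -0.693], [0.4364, -0.5383, -0.7209]], 't': [0.5029, 0.3333, 0.8229]}
top {'camera_matrix': [[483.369, 0.0, 256.7562], [0.0, 483.369, 196.5749], [0.0, 0.0, 1.0]], 'k1': -0.0791, 'R': [[-0.0163, -0.9998, -0.0072], [-0.9971, 0.0168, -0.0739], [0.074, 0.006, -0.9972]], 't': [0.0271, 0.6385, 1.455]}
wrist {'camera_matrix': [[269.4019, 0.0, 256.9362], [0.0, 269.4019, 193.8895], [0.0, 0.0, 1.0]], 'k1': -0.0304, 'T_tool_cam': [[-0.0002, -0.9591, -0.2832, 0.0786], [1.0, -0.0002, 0.0001, 0.0006], [-0.0001, -0.2832, 0.9591, -0.1628], [0.0, 0.0, 0.0, 1.0]]}
0.15
```

View pics/side0.png

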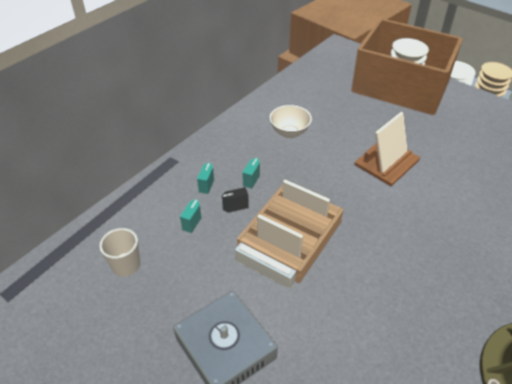

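View pics/top0.png

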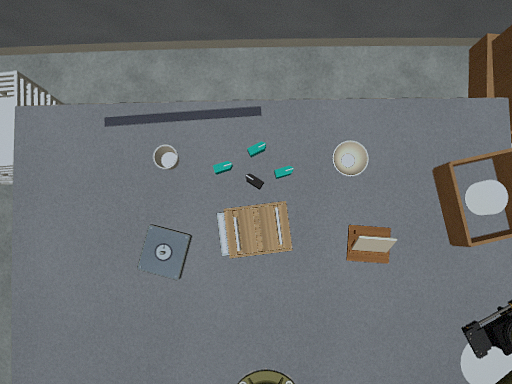

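View pics/wrist0.png

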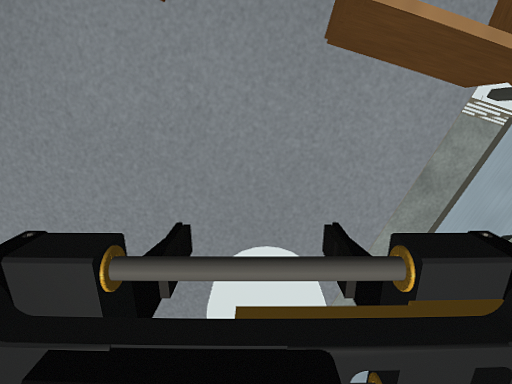

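```bash
cat > h.py <<'E'
import numpy as np, cv2
from scipy.spatial.transform import Rotation as Ro
from cell import monitor, read_camera, camera_info, env, look_for
def tool_T(o=None):
    o=o or monitor.get_obs()
    T=np.eye(4); T[:3,:3]=Ro.from_euler('xyz',o['tool_rot'],degrees=True).as_matrix(); T[:3,3]=o['tool_pos']; return T
def cam_pose(name,T=None):
    i=camera_info(name); 
    if name=='wrist': M=(tool_T() if T is None else T)@np.array(i['T_tool_cam'])
    else:
        M=np.eye(4); R=np.array(i['R']); M[:3,:3]=R.T; M[:3,3]=-R.T@np.array(i['t'])
    return np.array(i['camera_matrix']),i['k1'],M
def slopes(uv,K,k1):
    p=np.atleast_2d(np.array(uv,float)); d=np.stack([(p[:,0]-K[0,2])/K[0,0],(p[:,1]-K[1,2])/K[1,1]],1)
    s=d.copy()
    for _ in range(20): s=d/(1+k1*(s**2).sum(1,keepdims=True))
    return s
def ray_z(name,uv,z,T=None):
    K,k1,M=cam_pose(name,T); s=slopes(uv,K,k1); r=np.c_[s,np.ones(len(s))]@M[:3,:3].T
    return M[:3,3]+r*((z-M[2,3])/r[:,2])[:,None]
def cloud(name,dep,T=None):
    K,k1,M=cam_pose(name,T); H,W=dep.shape; u,v=np.meshgrid(np.arange(W),np.arange(H))
    s=slopes(np.c_[u.ravel(),v.ravel()],K,k1); z=dep.ravel()[:,None]
    P=np.c_[s*z,z]@M[:3,:3].T+M[:3,3]; return P.reshape(H,W,3)
def proj(name,X,T=None):
    K,k1,M=cam_pose(name,T); X=np.atleast_2d(X); c=(X-M[:3,3])@M[:3,:3]; s=c[:,:2]/c[:,2:]; s=s*(1+k1*(s**2).sum(1,keepdims=True))
    return s@K[:2,:2].T+K[:2,2]
def snap(name,tag):
    T=tool_T(); p,d=read_camera(name); cv2.imwrite(f"pics/{tag}.png",p[:,:,::-1]); np.savez(f"pics/{tag}.npz",d=d,T=T,p=p); return p,d,T
E
python3 - <<'E'
from h import *
for c in ["top","side"]:
    d=np.load(f"pics/{c}0.npy"); P=cloud(c,d); im=cv2.imread(f"pics/{c}0.png")
    print(c,(d==0).mean())
    for n in ["plate_mid","rest","rack","knob","lampbox","dish_a","cup","bowl"]:
        for r in look_for(c,n)[:4]:
            b=np.array(r['box']); cc=b[:2]+b[2:]/2; u,v=cc.astype(int)
            print(n,round(r['conf'],2),b.round(0),P[v,u].round(3))
im=cv2.imread("pics/top0.png"); 
a=cv2.resize(im[130:290,130:310],None,fx=4,fy=4,interpolation=cv2.INTER_CUBIC)[:600]; cv2.imwrite("pics/topcrop.png",a)
im=cv2.imread("pics/side0.png"); 
a=cv2.resize(im[140:290,170:360],None,fx=4,fy=4,interpolation=cv2.INTER_CUBIC)[:600]; cv2.imwrite("pics/sidecrop.png",a)
E
```

```text
top 0.003997802734375
plate_mid 0.63 [351. 238.  44.  14.] [ 0.486 -0.322  0.068]
plate_mid 0.56 [346. 228.  43.  37.] [ 0.483 -0.309  0.059]
rest 0.96 [347. 225.  44.  38.] [ 0.493 -0.307  0.082]
rack 0.91 [214. 202.  78.  58.] [0.534 0.032 0.047]
rack 0.43 [155. 242.  12.  18.] [0.482 0.303 0.064]
knob 0.68 [242. 172.  18.  21.] [0.681 0.033 0.048]
knob 0.57 [275. 167.  16.  10.] [ 0.71  -0.061  0.051]
knob 0.55 [247. 143.  16.  14.] [0.783 0.022 0.042]
knob 0.45 [213. 164.  20.  12.] [0.72  0.118 0.04 ]
lampbox 0.63 [141. 228.  49.  55.] [0.466 0.293 0.056]
dish_a 0.41 [234. 216.   5.  35.] [0.529 0.078 0.099]
cup 0.85 [152. 144.  29.  28.] [0.767 0.303 0.   ]
bowl 0.96 [333. 139.  37.  36.] [ 0.759 -0.279  0.007]
side 0.004007975260416667
plate_mid 0.66 [374. 112.  31.  59.] [ 0.491 -0.311  0.078]
plate_mid 0.51 [100. 231.  43.  44.] [0.784 0.282 0.011]
rest 0.74 [354. 142.  66.  45.] [ 0.477 -0.282  0.033]
rest 0.6 [220. 323.  10.  15.] [0.474 0.303 0.081]
rack 0.8 [236. 188. 110. 101.] [0.5   0.08  0.088]
knob 0.82 [222. 188.  27.  24.] [0.681 0.036 0.037]
knob 0.77 [178. 203.  23.  30.] [0.719 0.14  0.046]
knob 0.69 [193. 162.  22.  33.] [0.775 0.035 0.047]
knob 0.56 [241. 160.  22.  28.] [ 0.699 -0.046  0.044]
lampbox 0.63 [177. 291.  99.  93.] [0.471 0.303 0.06 ]
lampbox 0.63 [278. 181.  54.  32.] [0.183 0.571 0.826]
lampbox 0.46 [374. 111.  32.  62.] [ 0.492 -0.308  0.077]
dish_a 0.96 [280. 180.  51.  35.] [ 0.546 -0.041  0.072]
dish_a 0.67 [257. 214.  48.  47.] [0.523 0.081 0.075]
cup 0.68 [102. 230.  41.  46.] [0.784 0.28  0.01 ]
bowl 0.64 [270. 107.  43.  31.] [ 0.764 -0.29   0.014]
bowl 0.57 [213. 325.  25.  19.] [0.472 0.301 0.067]
```

View pics/topcrop.png

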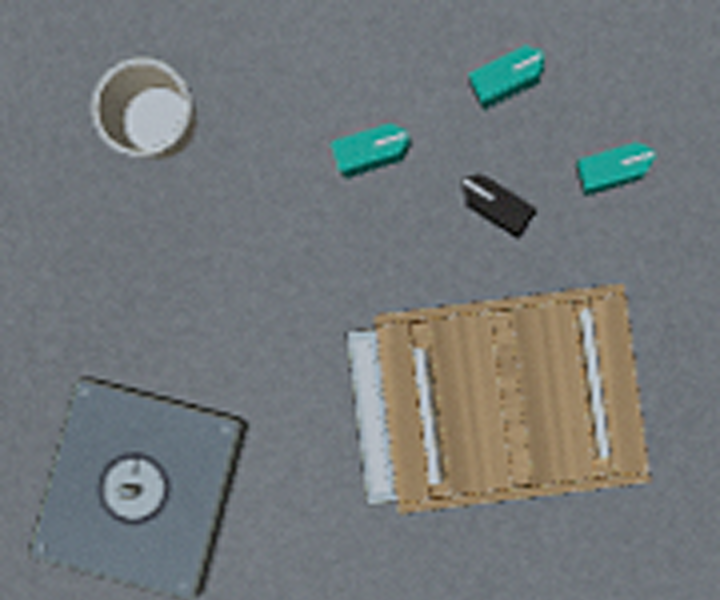

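View pics/sidecrop.png

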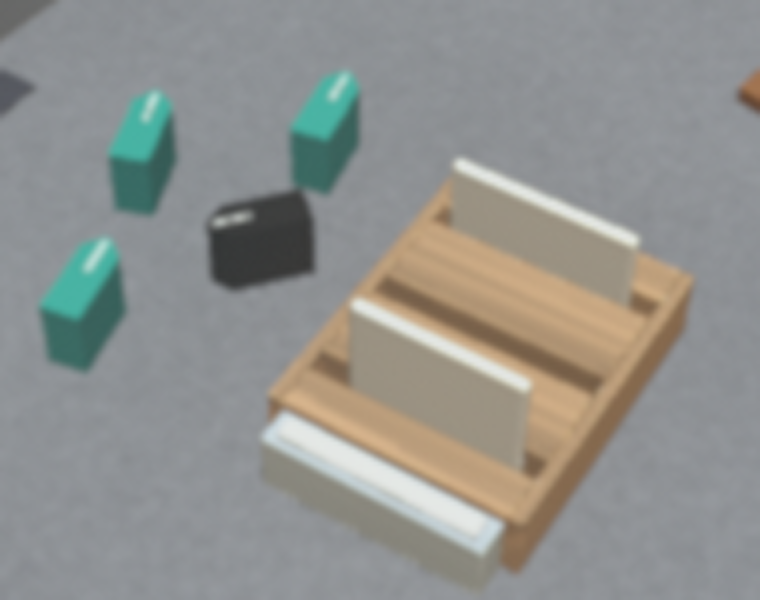

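```bash
python3 - <<'E'
from h import *
for c in ["top","side"]:
    d=np.load(f"pics/{c}0.npy"); P=cloud(c,d).reshape(-1,3); im=cv2.imread(f"pics/{c}0.png").reshape(-1,3)
    t=P[(abs(P[:,0]-.55)<.3)&(abs(P[:,1])<.2)&(P[:,2]<.03)]; print(c,'table z',np.median(t[:,2]),t[:,2].std())
    def rect(m,n):
        q=P[m]; r=cv2.minAreaRect((q[:,:2]*1000).astype(np.float32)); print(n,len(q),np.round(r[0],1),np.round(r[1],1),round(r[2],1), 'z',np.median(q[:,2]).round(4))
    near=lambda x,y,r:(np.hypot(P[:,0]-x,P[:,1]-y)<r)
    rect(near(.535,.03,.125)&(abs(P[:,2]-.043)<.006),'rack+bar')
    rect(near(.466,.293,.11)&(abs(P[:,2]-.055)<.008),'lampbox')
    rect(near(.68,.033,.04)&(P[:,2]>.03),'knob')
    m=near(.49,-.31,.09)&(P[:,2]>.03)&(im.min(1)>120); q=P[m]
    C=q.mean(0); U,S,V=np.linalg.svd(q-C); n=V[2]*np.sign(-V[2][0]); print('plate n',n.round(3),C.round(4),S.round(4),'lean',np.degrees(np.arcsin(n[2])),'yaw',np.degrees(np.arctan2(-n[1],-n[0])), 'max z',q[:,2].max())
E
```

```text
top table z 0.00021928088531353307 0.00399017378799186
rack+bar 2520 [538.2  27.2] [150.4 212.1] 6.5 z 0.0444
lampbox 1970 [475.7 298.1] [132.4 141.5] 74.4 z 0.0547
knob 148 [688.4  26.4] [57.3 24.2] 56.9 z 0.0458
plate n [-0.925  0.093  0.368] [ 0.4919 -0.3249  0.0839] [0.6917 0.6741 0.0373] lean 21.61135456343185 yaw -5.71639754635174 max z 0.12545336158922038
side table z 0.0005685401083608266 0.004203826393584818
rack+bar 4007 [538.9  30.1] [152.1 213.2] 6.4 z 0.0449
lampbox 5531 [477.2 300.8] [130.4 140.7] 74.0 z 0.0557
knob 329 [689.   28.5] [58.  27.7] 54.3 z 0.0455
plate n [-0.93   0.098  0.353] [ 0.4925 -0.3193  0.0792] [1.0867 0.9703 0.052 ] lean 20.697700196065977 yaw -5.986706376859056 max z 0.1236437598492528
```

```bash
cat >> h.py <<'E'
def rows(Tt,n,T=None):
    T=tool_T() if T is None else T
    D=np.linalg.inv(T)@Tt; w=Ro.from_matrix(D[:3,:3]).as_rotvec()/n
    Rk=np.eye(3); S=np.zeros((3,3)); Rw=Ro.from_rotvec(w).as_matrix()
    for _ in range(n): S+=Rk; Rk=Rk@Rw
    v=np.linalg.solve(S,D[:3,3])*1000
    print(n,'rows of',np.round(v,1).tolist(),np.round(np.degrees(w),2).tolist(),'| total shift tool',np.round(D[:3,3]*1000,1).tolist())
def pose(p,z,y):
    z=np.array(z,float); z/=np.linalg.norm(z); y=np.array(y,float); y-=z*(y@z); y/=np.linalg.norm(y)
    T=np.eye(4); T[:3,:3]=np.c_[np.cross(y,z),y,z]; T[:3,3]=p; return T
def st():
    o=monitor.get_obs(); print(round(o['time_s'],2),'pos',o['tool_pos'].round(4),'rot',o['tool_rot'].round(2),'q',o['qpos'].round(0),'F',o['force'].round(1),'w',round(o['grip_width'],4))
E
python3 - <<'E'
from h import *
for c in ["top","side"]:
    d=np.load(f"pics/{c}0.npy"); P=cloud(c,d).reshape(-1,3); im=cv2.imread(f"pics/{c}0.png").reshape(-1,3)
    m=(np.hypot(P[:,0]-.49,P[:,1]+.31)<.09)&(P[:,2]>.03)&(im.min(1)>120); q=P[m]
    a=np.radians(-5.9); e=np.array([-np.sin(a),np.cos(a),0]); f=np.array([np.cos(a),np.sin(a),0])
    s=q@e; print('level',np.percentile(s,[0,2,98,100]).round(4)); 
    up=f*np.sin(np.radians(20))+np.array([0,0,np.cos(np.radians(20))]); nf=np.cross(e,up); print('n',nf)
    print('up',np.percentile(q@up,[0,2,98,100]).round(4),'normal',np.median(q@nf))
# centre estimate
E
```

```text
level [-0.3275 -0.324  -0.2209 -0.2192]
n [ 0.9347149  -0.09659339 -0.34202014]
up [0.2009 0.2031 0.2989 0.3024] normal 0.4621577024064334
level [-0.3273 -0.3227 -0.2162 -0.214 ]
n [ 0.9347149  -0.09659339 -0.34202014]
up [0.1999 0.2033 0.2983 0.3002] normal 0.4638850230596864
```

```bash
python3 - <<'E'
from h import *
a=np.radians(-5.9); t=np.radians(20); e=np.array([-np.sin(a),np.cos(a),0]); f=np.array([np.cos(a),np.sin(a),0])
up=f*np.sin(t)+np.array([0,0,np.cos(t)]); nf=np.cross(e,up)
E=e*-0.272+up*0.300+nf*0.467; print('top edge',E)
for s in (1,-1):
    Tt=pose(E+.1*up,-up,s*nf); print(Tt.round(3)[:3]); rows(Tt,10)
st()
E
```

```text
top edge [ 0.51061481 -0.32621541  0.12218438]
[[ 0.103  0.935 -0.34   0.545]
 [ 0.995 -0.097  0.035 -0.33 ]
 [-0.    -0.342 -0.94   0.216]]
10 rows of [37.1, 4.9, -1.2] [1.83, -1.01, -5.71] | total shift tool [341.2, -112.5, 6.4]
[[-0.103 -0.935 -0.34   0.545]
 [-0.995  0.097  0.035 -0.33 ]
 [ 0.     0.342 -0.94   0.216]]
10 rows of [12.6, -41.4, -6.8] [-1.17, -2.13, 12.08] | total shift tool [341.2, -112.5, 6.4]
0.95 pos [ 0.2891 -0.5822  0.2226] rot [179.99   0.    26.4 ] q [64. 18. -4. 83.  1. 79. -3.] F [-0.2  0.4 -1.4] w 0.0873
```

Request:
servo_tool(commands=[37,5,-1.2,1.83,-1,-5.7,37,5,-1.2,1.83,-1,-5.7,37,5,-1.2,1.83,-1,-5.7,37,5,-1.2,1.83,-1,-5.7,37,5,-1.2,1.83,-1,-5.7,37,5,-1.2,1.83,-1,-5.7,37,5,-1.2,1.83,-1,-5.7,37,5,-1.2,1.83,-1,-5.7,37,5,-1.2,1.83,-1,-5.7,37,5,-1.2,1.83,-1,-5.7], jaw=50)

```text
time_s: 1.95
tool_pos: [0.5454, -0.3303, 0.2154]
tool_rot: [-159.9, -0.1, 84.2]
force: [0.7, -0.2, -0.2]
grip_width: 0.0501
```

Request:
servo_tool(commands=[0,0,0,0,0,0,0,0,0,0,0,0,0,0,0,0,0,0])

```text
time_s: 2.25
tool_pos: [0.5439, -0.3328, 0.2158]
tool_rot: [-160.0, 0.0, 83.9]
force: [0.4, -0.6, 0.3]
grip_width: 0.0497
```

```bash
python3 - <<'E'
from h import *
st(); snap('wrist','w1')
E
```

```text
2.25 pos [ 0.5439 -0.3328  0.2158] rot [-1.600e+02  4.000e-02  8.388e+01] q [ 37.  33. -19.  67.  15. 101.  13.] F [ 0.4 -0.6  0.3] w 0.0497
```

View pics/w1.png

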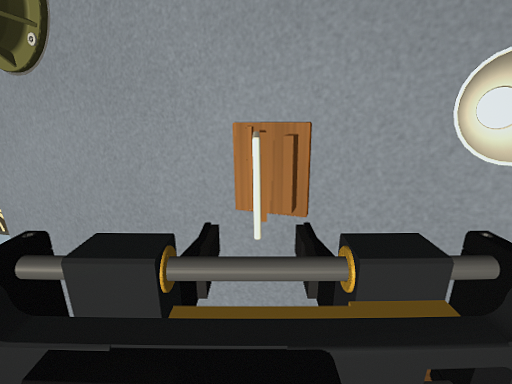

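```bash
cat > pl.py <<'E'
from h import *
def edge(tag):
    z=np.load(f"pics/{tag}.npz"); P=cloud('wrist',z['d'],z['T']); im=z['p']
    m=(im.min(2)>170); m[:125]=0; m[245:]=0; m[:,:240]=0; m[:,275:]=0
    q=P[m]; Ti=np.linalg.inv(z['T']); l=q@Ti[:3,:3].T+Ti[:3,3]
    print(len(q),'local pct',np.percentile(l,[1,50,99],axis=0).round(4).tolist())
    k=l[:,2]<np.percentile(l[:,2],50)+.006; l=l[k]
    A=np.polyfit(l[:,0],l[:,1],1); B=np.polyfit(l[:,0],l[:,2],1); print('y vs x slope deg',np.degrees(np.arctan(A[0])),'at0',A[1],'z slope',np.degrees(np.arctan(B[0])),'z0',B[1])
edge('w1')
E
python3 pl.py
```

```text
655 local pct [[-0.0501, -0.0041, 0.1017], [0.0055, -0.0002, 0.1033], [0.0557, 0.003, 0.1051]]
y vs x slope deg -0.8193313039869774 at0 -0.00022327971585749375 z slope -5.013420363366921 z0 0.10256170932971329
```

Request:
servo_tool(commands=[2.5,-0.3,20,0,0,-0.8,0,0,25,0,0,0,0,0,25,0,0,0,0,0,25,0,0,0,0,0,22,0,0,0,0,0,15,0,0,0,0,0,5,0,0,0,0,0,0,0,0,0,0,0,0,0,0,0])

```text
time_s: 3.2
tool_pos: [0.4987, -0.3244, 0.0882]
tool_rot: [-160.1, -0.3, 84.7]
force: [0.2, -0.0, 0.9]
grip_width: 0.05
```

Request:
servo_tool(commands=[0,0,0,0,0,0,0,0,0,0,0,0,0,0,0,0,0,0,0,0,0,0,0,0,0,0,0,0,0,0,0,0,0,0,0,0], jaw=0, newtons=25)

```text
time_s: 3.8
tool_pos: [0.498, -0.3238, 0.0871]
tool_rot: [-160.0, -0.3, 84.8]
force: [0.7, 1.5, -0.8]
grip_width: 0.0098
```

```bash
python3 - <<'E'
from h import *
st(); snap('wrist','w2'); snap('side','s2')
E
```

```text
3.8 pos [ 0.498  -0.3238  0.0871] rot [-160.01   -0.32   84.75] q [ 40.  33. -19.  83.  15.  86.  13.] F [ 0.7  1.5 -0.8] w 0.0098
```

View pics/w2.png

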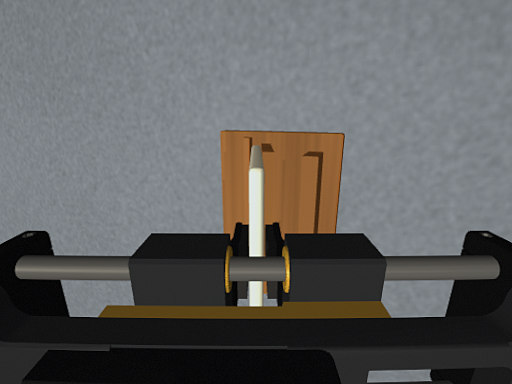

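Request:
servo_tool(commands=[0,0,0,0,0,0,0,0,0,0,0,0,0,0,-5,0,0,0,0,0,-12,0,0,0,0,0,-20,0,0,0,0,0,-25,0,0,0,0,0,-30,0,0,0,0,0,-30,0,0,0,0,0,-20,0,0,0], newtons=35)

```text
time_s: 4.8
tool_pos: [0.5486, -0.329, 0.2235]
tool_rot: [-160.3, -0.3, 84.8]
force: [-0.4, -0.2, -2.4]
grip_width: 0.0077
```

```bash
python3 - <<'E'
from h import *
st(); snap('wrist','w3'); 
# plan: upright over rack
r=np.radians(6.5); C=np.array([.5398,.0177,0]); Y=np.array([-np.sin(r),np.cos(r),0])
for s in (1,-1):
    Tt=pose(C+[0,0,.235],[0,0,-1],s*Y); rows(Tt,15)
E
```

```text
4.8 pos [ 0.5486 -0.329   0.2235] rot [-160.32   -0.28   84.81] q [ 37.  33. -19.  66.  15. 101.  14.] F [-0.4 -0.2 -2.4] w 0.0077
15 rows of [20.1, 17.1, -2.6] [-0.92, -1.16, -6.7] | total shift tool [344.6, -41.8, 6.7]
15 rows of [18.1, -17.2, 1.9] [-1.1, 0.87, 5.17] | total shift tool [344.6, -41.8, 6.7]
```

View pics/w3.png

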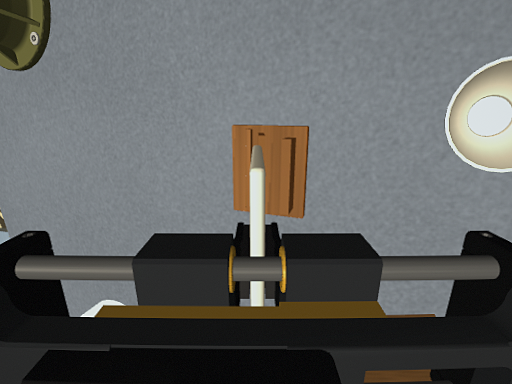

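Request:
servo_tool(commands=[18,-17.2,1.9,-1.1,0.87,5.17,18,-17.2,1.9,-1.1,0.87,5.17,18,-17.2,1.9,-1.1,0.87,5.17,18,-17.2,1.9,-1.1,0.87,5.17,18,-17.2,1.9,-1.1,0.87,5.17,18,-17.2,1.9,-1.1,0.87,5.17,18,-17.2,1.9,-1.1,0.87,5.17,18,-17.2,1.9,-1.1,0.87,5.17])

```text
time_s: 5.65
tool_pos: [0.4801, -0.1451, 0.238]
tool_rot: [-170.6, 3.6, 42.8]
force: [0.9, -0.5, -2.9]
grip_width: 0.008
```

Request:
servo_tool(commands=[18,-17.2,1.9,-1.1,0.87,5.17,18,-17.2,1.9,-1.1,0.87,5.17,18,-17.2,1.9,-1.1,0.87,5.17,18,-17.2,1.9,-1.1,0.87,5.17,18,-17.2,1.9,-1.1,0.87,5.17,18,-17.2,1.9,-1.1,0.87,5.17,18,-17.2,1.9,-1.1,0.87,5.17,0,0,0,0,0,0,0,0,0,0,0,0,0,0,0,0,0,0])

```text
time_s: 6.65
tool_pos: [0.5353, 0.0154, 0.2296]
tool_rot: [-179.9, 0.5, 6.4]
force: [0.0, -0.5, -2.5]
grip_width: 0.0074
```

```bash
python3 - <<'E'
from h import *
st(); p,_,_=snap('wrist','w4'); s,_,_=snap('side','s4')
cv2.imwrite('pics/s4c.png',cv2.resize(s[100:290,170:400,::-1],None,fx=3,fy=3,interpolation=cv2.INTER_CUBIC))
E
```

```text
6.65 pos [0.5353 0.0154 0.2296] rot [-179.88    0.55    6.41] q [ 21.   6. -27.  98.   3.  77. -90.] F [ 0.  -0.5 -2.5] w 0.0074
```

View pics/w4.png

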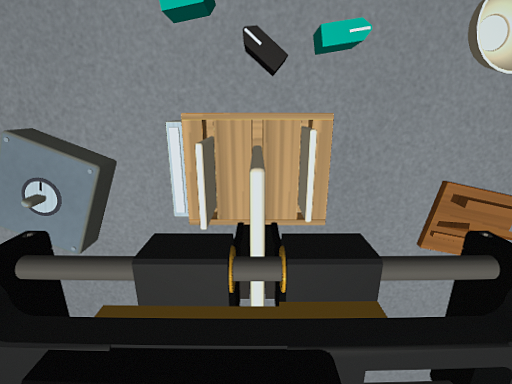

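View pics/s4c.png

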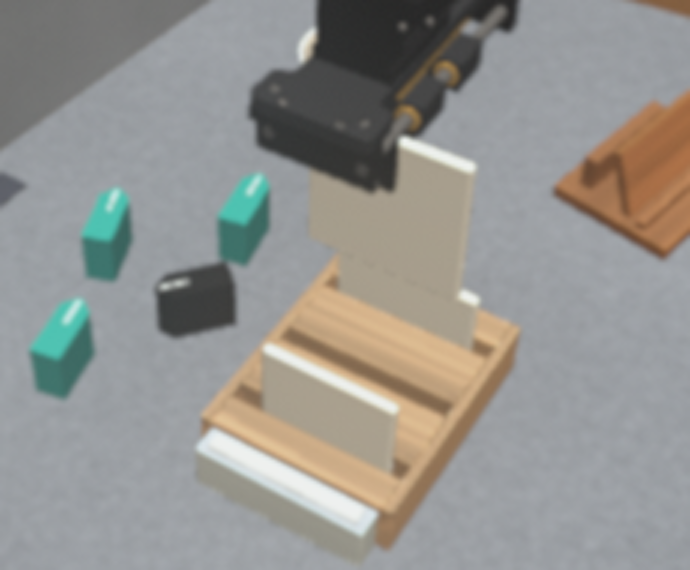

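```bash
python3 - <<'E'
from h import *
z=np.load('pics/w4.npz'); P=cloud('wrist',z['d'],z['T']); im=z['p'].astype(int)
brown=(im[...,0]-im[...,2]>35)
m=brown&(abs(P[...,2]-.045)<.004)&(np.hypot(P[...,0]-.54,P[...,1]-.018)<.14)
q=P[m]; r=cv2.minAreaRect((q[:,:2]*1000).astype(np.float32)); print('rack',len(q),r,np.median(q[:,2]))
m=(np.hypot(P[...,0]-.54,P[...,1]-.018)<.14)&(P[...,2]<.038)&(P[...,2]>.01)&brown
r6=np.radians(6.5);l=(P[m][:,:2]-[.5398,.0177])@np.array([[np.cos(r6),-np.sin(r6)],[np.sin(r6),np.cos(r6)]])
h,e=np.histogram(l[:,1],bins=np.arange(-.1,.1,.004)); print([(round(a,3),b) for a,b in zip(e,h) if b>0])
# dishes tops
m=(im.min(2)>150)&(P[...,2]>.06)&(P[...,2]<.12)&(np.hypot(P[...,0]-.54,P[...,1]-.018)<.14)
l=(P[m][:,:2]-[.5398,.0177])@np.array([[np.cos(r6),-np.sin(r6)],[np.sin(r6),np.cos(r6)]]); zz=P[m][:,2]
for s in (1,-1):
    k=l[:,1]*s>.03; print(s,np.median(l[k],0),np.percentile(l[k],[1,99],axis=0).tolist(),zz[k].max())
# plate held
Ti=np.linalg.inv(z['T']); L=P@Ti[:3,:3].T+Ti[:3,3]
m=(im.min(2)>150)&(abs(L[...,1])<.012)&(L[...,2]<.0)&(L[...,2]>-.05)
q=L[m]; print('held',np.percentile(q,[1,50,99],axis=0).round(4).tolist()); A=np.polyfit(q[:,0],q[:,1],1); B=np.polyfit(q[:,0],q[:,2],1);print(np.degrees(A[0]),A[1],np.degrees(B[0]),B[1])
E
```

```text
rack 11362 ((539.6536254882812, 16.429786682128906), (149.4390106201172, 190.1605682373047), 6.3833327293396) 0.04546761700904389
[(np.float64(-0.072), np.int64(33)), (np.float64(-0.068), np.int64(32)), (np.float64(-0.064), np.int64(48)), (np.float64(-0.06), np.int64(78)), (np.float64(-0.012), np.int64(1)), (np.float64(-0.008), np.int64(79)), (np.float64(-0.004), np.int64(75)), (np.float64(0.0), np.int64(76)), (np.float64(0.004), np.int64(47)), (np.float64(0.052), np.int64(14)), (np.float64(0.056), np.int64(50)), (np.float64(0.06), np.int64(67)), (np.float64(0.064), np.int64(89))]
1 [-0.00136113  0.06011218] [[-0.05222998756309948, 0.056967893013030096], [0.04224214435990692, 0.06378233455713671]] 0.10755881721610527
-1 [ 0.00726939 -0.06305434] [[-0.049728935861042545, -0.06679703210493311], [0.055489507138094606, -0.05967500992103736]] 0.09243257649042808
held [[-0.0251, -0.0032, -0.0348], [0.0253, 0.0004, -0.0333], [0.0526, 0.0036, -0.0317]]
-0.06669015493656365 0.0002121257690418084 0.32837385758659926 -0.033395846532695554
```

```bash
python3 - <<'E'
from h import *
r=np.radians(6.4); C=np.array([.5397,.0164,0]); X=np.array([np.cos(r),np.sin(r),0]); Y=np.array([-np.sin(r),np.cos(r),0])
Tt=pose(C+X*.001+[0,0,.16],[0,0,-1],-Y); rows(Tt,1); rows(Tt,4)
E
```

```text
1 rows of [6.1, -0.6, 69.6] [-0.13, 0.54, -0.04] | total shift tool [6.1, -0.6, 69.6]
4 rows of [1.5, -0.2, 17.4] [-0.03, 0.13, -0.01] | total shift tool [6.1, -0.6, 69.6]
```

Request:
servo_tool(commands=[1.5,-0.15,17.4,0,0.13,0,1.5,-0.15,17.4,0,0.13,0,1.5,-0.15,17.4,0,0.13,0,1.5,-0.15,17.4,0,0.13,0,0,0,0,0,0,0,0,0,0,0,0,0,0,0,0,0,0,0])

```text
time_s: 7.45
tool_pos: [0.5417, 0.0175, 0.1612]
tool_rot: [-179.9, -0.1, 6.4]
force: [-0.9, 0.3, -2.7]
grip_width: 0.008
```

```bash
python3 - <<'E'
from h import *
st(); snap('wrist','w5')
z=np.load('pics/w5.npz'); P=cloud('wrist',z['d'],z['T']); im=z['p'].astype(int)
r=np.radians(6.4); C=np.array([.5397,.0164,0]); X=np.array([np.cos(r),np.sin(r),0]); Y=np.array([-np.sin(r),np.cos(r),0])
Tt=pose(C+X*.001+[0,0,.094],[0,0,-1],-Y); rows(Tt,1)
Ti=np.linalg.inv(z['T']); L=P@Ti[:3,:3].T+Ti[:3,3]
brown=(im[...,0]-im[...,2]>35)
m=brown&(abs(P[...,2]-.045)<.004)&(np.hypot(P[...,0]-.54,P[...,1]-.018)<.14)
q=L[m]; rr=cv2.minAreaRect((q[:,:2]*1000).astype(np.float32)); print('rack in tool',rr)
q=P[m]; rr=cv2.minAreaRect((q[:,:2]*1000).astype(np.float32)); print('rack in world',rr)
E
```

```text
7.45 pos [0.5417 0.0175 0.1612] rot [-1.7986e+02 -1.0000e-01  6.4100e+00] q [ 20.   9. -27. 103.   4.  69. -92.] F [-0.9  0.3 -2.7] w 0.008
1 rows of [-1.4, 1.2, 67.3] [-0.13, -0.12, 0.02] | total shift tool [-1.4, 1.2, 67.3]
rack in tool ((8.628002166748047, 0.9103164672851562), (126.50074005126953, 190.99655151367188), 0.007342667318880558)
rack in world ((550.5611572265625, 17.901344299316406), (126.49855041503906, 191.00328063964844), 6.40568733215332)
```

View pics/w5.png

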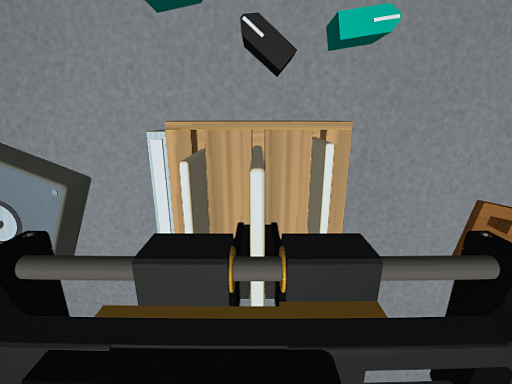

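Request:
servo_tool(commands=[-1,0.9,5,0,0,0,0,0,10,0,0,0,0,0,10,0,0,0,0,0,10,0,0,0,0,0,10,0,0,0,0,0,10,0,0,0,0,0,6,0,0,0,0,0,4,0,0,0,0,0,0,0,0,0,0,0,0,0,0,0])

```text
time_s: 8.5
tool_pos: [0.5404, 0.0171, 0.0953]
tool_rot: [-179.9, -0.0, 6.5]
force: [-0.0, 0.3, -2.4]
grip_width: 0.008
```

```bash
python3 - <<'E'
from h import *
st(); snap('wrist','w6')
s,_,_=snap('side','s6')
cv2.imwrite('pics/s6c.png',cv2.resize(s[100:290,170:400,::-1],None,fx=3,fy=3,interpolation=cv2.INTER_CUBIC))
E
```

```text
8.5 pos [0.5404 0.0171 0.0953] rot [-1.7985e+02 -3.0000e-02  6.4500e+00] q [ 19.  13. -27. 107.   6.  62. -93.] F [-0.   0.3 -2.4] w 0.008
```

View pics/s6c.png

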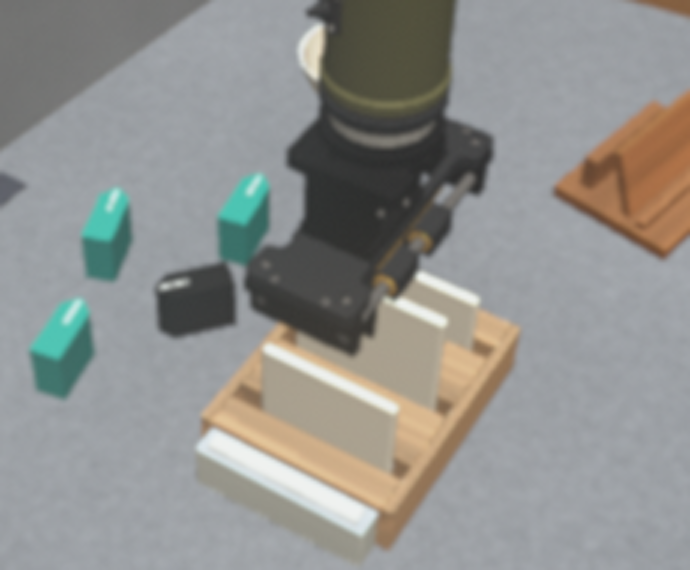

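View pics/w6.png

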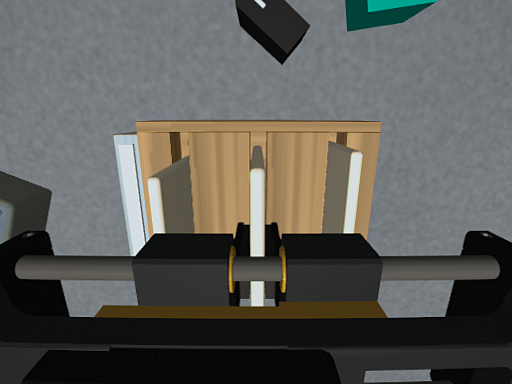

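Request:
servo_tool(commands=[0,0,1.5,0,0,0,0,0,1.5,0,0,0,0,0,1,0,0,0,0,0,0,0,0,0,0,0,0,0,0,0])

```text
time_s: 9.1
tool_pos: [0.5402, 0.017, 0.092]
tool_rot: [-179.9, -0.0, 6.4]
force: [-3.3, -0.6, 5.5]
grip_width: 0.0077
```

Request:
servo_tool(commands=[0,0,-0.5,0,0,0,0,0,0,0,0,0,0,0,0,0,0,0,0,0,0,0,0,0,0,0,0,0,0,0], jaw=26)

```text
time_s: 9.6
tool_pos: [0.5401, 0.0171, 0.0914]
tool_rot: [-179.8, 0.0, 6.4]
force: [-0.0, -0.5, 0.1]
grip_width: 0.0256
```

Request:
servo_tool(commands=[0,0,-5,0,0,0,0,0,-12,0,0,0,0,0,-25,0,0,0,0,0,-35,0,0,0,0,0,-40,0,0,0,0,0,-25,0,0,0,0,0,0,0,0,0,0,0,0,0,0,0])

```text
time_s: 10.4
tool_pos: [0.5404, 0.0167, 0.2346]
tool_rot: [-179.9, -0.1, 6.4]
force: [-0.1, 0.2, -0.7]
grip_width: 0.0262
```

```bash
python3 - <<'E'
from h import *
st(); snap('wrist','w7')
z=np.load('pics/w7.npz'); P=cloud('wrist',z['d'],z['T']); im=z['p'].astype(int)
r=np.radians(6.4); C=np.array([.5397,.0164]); l=(P[...,:2]-C)@np.array([[np.cos(r),-np.sin(r)],[np.sin(r),np.cos(r)]])
m=(im.min(2)>150)&(P[...,2]>.115)&(P[...,2]<.135)&(abs(l[...,1])<.03)&(abs(l[...,0])<.08)
q=l[m]; print('plate',len(q),np.percentile(q,[1,50,99],axis=0).round(4).tolist(),np.percentile(P[m][:,2],[1,50,99]),np.degrees(np.polyfit(q[:,0],q[:,1],1)[0]))
m=(np.hypot(P[...,0]-.689,P[...,1]-.028)<.05)&(P[...,2]>.038)&(im.max(2)-im.min(2)<60)
q=P[m]; rr=cv2.minAreaRect((q[:,:2]*1000).astype(np.float32)); print('knob',len(q),rr,np.median(q[:,2]))
s,_,_=snap('side','s7')
cv2.imwrite('pics/s7c.png',cv2.resize(s[100:290,170:400,::-1],None,fx=3,fy=3,interpolation=cv2.INTER_CUBIC))
E
```

```text
10.4 pos [0.5404 0.0167 0.2346] rot [-1.7988e+02 -1.0000e-01  6.4500e+00] q [ 21.   6. -27.  97.   3.  77. -90.] F [-0.1  0.2 -0.7] w 0.0262
plate 636 [[-0.0529, -0.0022], [0.0058, 0.0011], [0.0524, 0.0042]] [0.12355999 0.12517063 0.12712317] 0.42735615566148494
knob 1005 ((688.93505859375, 26.529277801513672), (56.90916061401367, 24.646146774291992), 57.028377532958984) 0.04665159046216116
```

View pics/s7c.png

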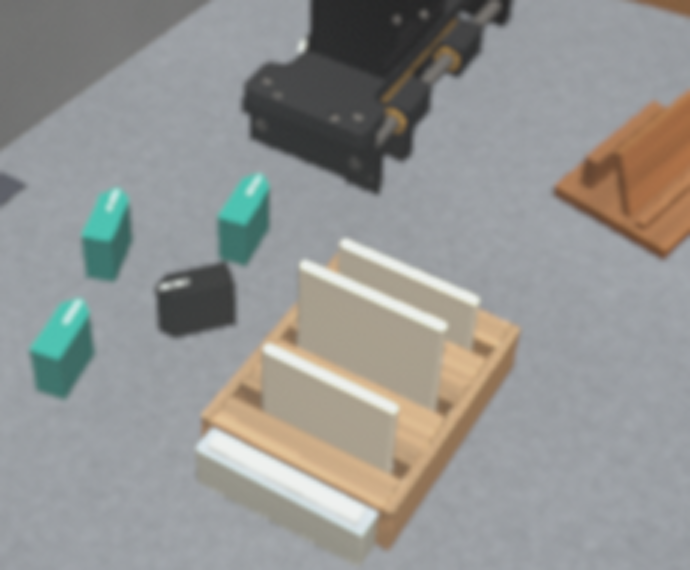

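View pics/w7.png

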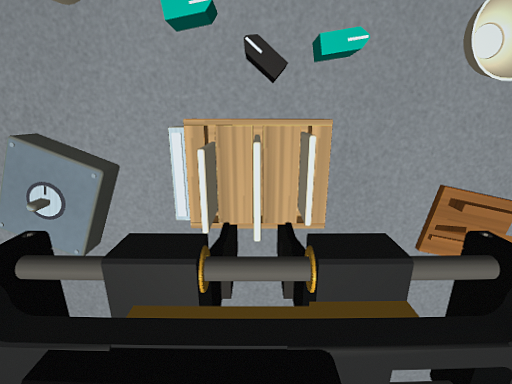

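```bash
python3 - <<'E'
from h import *
z=np.load('pics/w7.npz'); p=z['p']
cv2.imwrite('pics/lampc.png',cv2.resize(p[165:235,5:105,::-1],None,fx=7,fy=7,interpolation=cv2.INTER_CUBIC))
z=np.load('pics/s7.npz'); p=z['p']
cv2.imwrite('pics/lampcs.png',cv2.resize(p[310:360,190:260,::-1],None,fx=10,fy=10,interpolation=cv2.INTER_CUBIC))
E
```

```text
(no output)
```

View pics/lampc.png

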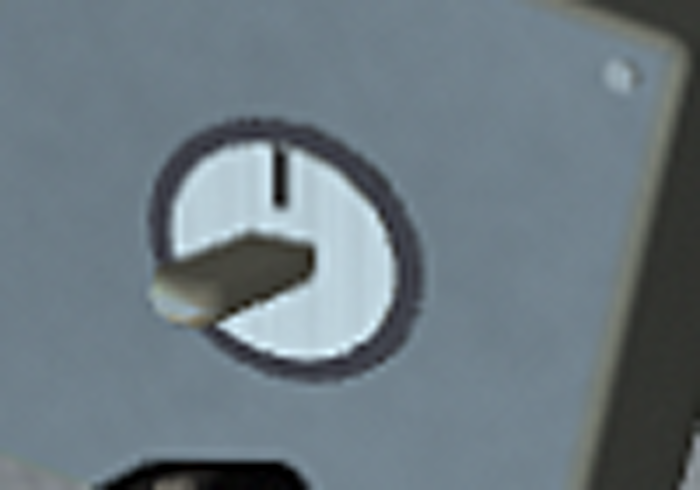

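View pics/lampcs.png

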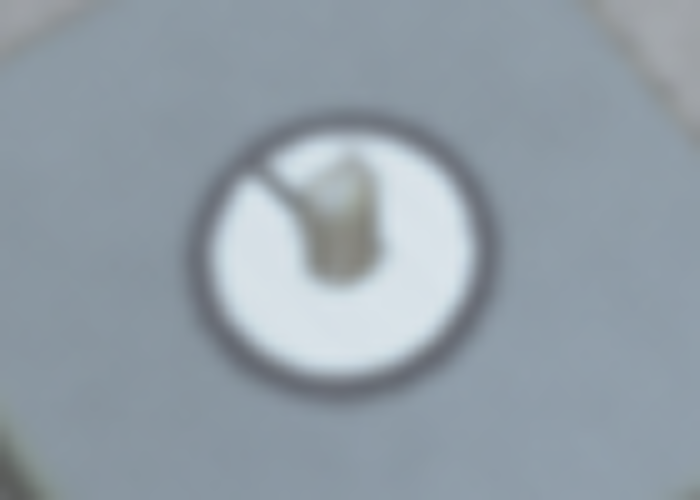

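```bash
python3 - <<'E'
from h import *
z=np.load('pics/w7.npz'); T=z['T']
a=ray_z('wrist',np.array([[280,150],[279.5,207]])/7+[5,165]-0.43,.057,T)[:,:2]; d=a[0]-a[1]; print('wrist',a.round(4).tolist(),np.degrees(np.arctan2(d[1],d[0])))
b=ray_z('side',np.array([[262,165],[305,215]])/10+[190,310]-.45,.057)[:,:2]; d=b[0]-b[1]; print('side',b.round(4).tolist(),np.degrees(np.arctan2(d[1],d[0])))
# ring centre
for nm,im,roi,sc,T in (('wrist',z['p'],(165,235,5,105),1,T),('side',np.load('pics/s7.npz')['p'],(310,360,190,260),1,None)):
    g=im[roi[0]:roi[1],roi[2]:roi[3]].astype(int); m=(g.min(2)>185).astype(np.uint8)
    n,lab,stt,_=cv2.connectedComponentsWithStats(m); k=1+stt[1:,4].argmax(); ys,xs=np.where(lab==k)
    w=ray_z(nm,np.c_[xs+roi[2],ys+roi[0]],.057,T)[:,:2]*1000
    print(nm,cv2.minEnclosingCircle(w.astype(np.float32)),len(w))
p,d,_=snap('top','t7'); g=p[220:290,130:200].astype(int); m=(g.min(2)>150)
P=cloud('top',d); 
m=(np.hypot(P[...,0]-.475,P[...,1]-.3)<.03)&(P[...,2]>.068); print('spindle pts top',P[m].mean(0),m.sum(),P[m][:,2].max())
zz=np.load('pics/s7.npz'); P=cloud('side',zz['d']); m=(np.hypot(P[...,0]-.475,P[...,1]-.3)<.03)&(P[...,2]>.078); print('side',P[m].mean(0),m.sum(),P[m][:,2].max())
zz=np.load('pics/w7.npz'); P=cloud('wrist',zz['d'],zz['T']); m=(np.hypot(P[...,0]-.475,P[...,1]-.3)<.03)&(P[...,2]>.078); print('wrist',P[m].mean(0),m.sum(),P[m][:,2].max())
E
```

```text
wrist [[0.4981, 0.2972], [0.4866, 0.2986]] -6.778108443055924
side [[0.4994, 0.2973], [0.4872, 0.2997]] -11.174360119808204
wrist ((476.45147705078125, 298.6412048339844), 20.933412551879883) 225
side ((477.3260803222656, 300.5724182128906), 21.231807708740234) 314
spindle pts top [0.47545331 0.29662239 0.08079424] 18 0.08564559900733748
side [0.47551881 0.30214865 0.08210713] 45 0.08617758189114777
wrist [0.47718004 0.29730964 0.0814701 ] 86 0.084872575936358
```

```bash
python3 - <<'E'
from h import *
r=np.radians(57); o=np.array([.6851,.0207,0])+.004*np.array([np.cos(r),np.sin(r),0])
Tt=pose(o+[0,0,.16],[0,0,-1],[np.sin(r),-np.cos(r),0]); rows(Tt,8)
E
```

```text
8 rows of [17.3, 8.3, 9.0] [-0.03, 0.01, -6.32] | total shift tool [148.1, 9.4, 71.9]
```

Request:
servo_tool(commands=[17.3,8.3,9,0,0,-6.32,17.3,8.3,9,0,0,-6.32,17.3,8.3,9,0,0,-6.32,17.3,8.3,9,0,0,-6.32,17.3,8.3,9,0,0,-6.32,17.3,8.3,9,0,0,-6.32,17.3,8.3,9,0,0,-6.32,17.3,8.3,9,0,0,-6.32,0,0,0,0,0,0,0,0,0,0,0,0], jaw=45)

```text
time_s: 11.55
tool_pos: [0.6875, 0.0246, 0.1599]
tool_rot: [-179.7, -0.0, 56.9]
force: [0.5, -0.6, 0.7]
grip_width: 0.045
```

```bash
python3 - <<'E'
from h import *
st(); snap('wrist','w8')
z=np.load('pics/w8.npz'); P=cloud('wrist',z['d'],z['T']); im=z['p'].astype(int)
Ti=np.linalg.inv(z['T']); L=P@Ti[:3,:3].T+Ti[:3,3]
m=(np.hypot(P[...,0]-.689,P[...,1]-.028)<.05)&(abs(P[...,2]-.046)<.006)&(im.max(2)-im.min(2)<60)
q=L[m]; print('knob',len(q),cv2.minAreaRect((q[:,:2]*1000).astype(np.float32)),np.median(P[m][:,2]),np.percentile(q,[0,1,50,99,100],axis=0).round(4).tolist())
w=(im.min(2)>180)&m; l=L[w]; print('line',w.sum(),l.mean(0),np.percentile(l[:,0],[0,100]),np.degrees(np.polyfit(l[:,0],l[:,1],1)[0]))
E
```

```text
11.55 pos [0.6875 0.0246 0.1599] rot [-1.7973e+02 -3.0000e-02  5.6930e+01] q [ 18.  28. -31.  81.  14.  75. -47.] F [ 0.5 -0.6  0.7] w 0.045
knob 1093 ((3.2352676391601562, 0.8810224533081055), (57.578399658203125, 23.354522705078125), 0.43583914637565613) 0.04643977828329282 [[-0.0256, -0.011, 0.1111], [-0.0251, -0.0109, 0.1118], [0.0029, 0.001, 0.1134], [0.0304, 0.012, 0.1166], [0.032, 0.0127, 0.1195]]
line 66 [0.01748172 0.00104448 0.11306533] [0.00531304 0.02903817] 0.23275453454950318
```

View pics/w8.png

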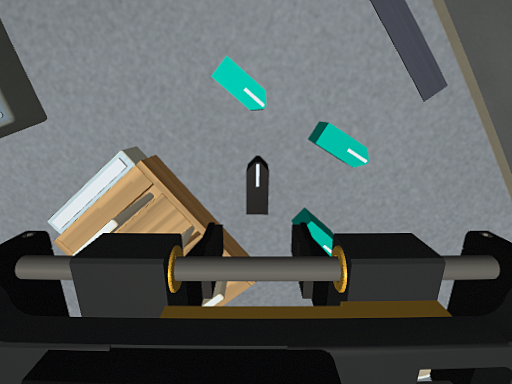

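```bash
python3 - <<'E'
from h import *
z=np.load('pics/w8.npz'); P=cloud('wrist',z['d'],z['T']); im=z['p'].astype(int)
Ti=np.linalg.inv(z['T']); L=P@Ti[:3,:3].T+Ti[:3,3]
m=(im[...,1]-im[...,0]>60)&(L[...,0]<.02)&(L[...,1]>0); q=L[m]; print(q[q[:,0].argmax()],q[q[:,1].argmin()],np.percentile(q,[0,100],axis=0))
E
```

```text
[ 0.01188797  0.03193996 -0.00848764] [ 0.01089534  0.02809778 -0.00128087] [[-0.07683055  0.02809778 -0.04270902]
 [ 0.01188797  0.09344994  0.15623649]]
```

```bash
python3 - <<'E'
from h import *
z=np.load('pics/w8.npz'); P=cloud('wrist',z['d'],z['T']); im=z['p'].astype(int)
Ti=np.linalg.inv(z['T']); L=P@Ti[:3,:3].T+Ti[:3,3]
m=(im[...,1]-im[...,0]>60)&(L[...,0]<.02)&(L[...,1]>0)&(L[...,2]>.1); q=L[m]; print(q[q[:,0].argmax()],q[q[:,1].argmin()])
z=np.load('pics/t7.npz'); P=cloud('top',z['d']); im=z['p'].astype(int); L=P@Ti[:3,:3].T+Ti[:3,3]
m=(im[...,1]-im[...,0]>60)&(np.hypot(P[...,0]-.71,P[...,1]+.061)<.05); q=L[m]; print(cv2.minAreaRect((q[:,:2]*1000).astype(np.float32)),q[q[:,0].argmax()],q[q[:,1].argmin()])
E
```

```text
[-0.03300366  0.05986672  0.14119727] [-0.04990517  0.04531769  0.1543641 ]
((-63.5634880065918, 74.85111999511719), (23.9099063873291, 62.038455963134766), 39.91907501220703) [-0.03711648  0.05682913  0.11775407] [-0.05208598  0.04400947  0.11357034]
```

Request:
servo_tool(commands=[0,0.9,10,0,0,0.3,0,0,25,0,0,0,0,0,25,0,0,0,0,0,25,0,0,0,0,0,25,0,0,0,0,0,17,0,0,0,0,0,10,0,0,0,0,0,4,0,0,0,0,0,0,0,0,0,0,0,0,0,0,0], jaw=40)

```text
time_s: 12.6
tool_pos: [0.6901, 0.0245, 0.0217]
tool_rot: [-180.0, -0.2, 56.7]
force: [0.6, -0.5, -0.0]
grip_width: 0.04
```

```bash
python3 - <<'E'
from h import *
st(); snap('wrist','w9')
E
```

```text
12.6 pos [0.6901 0.0245 0.0217] rot [-179.99   -0.18   56.7 ] q [ 17.  35. -29.  88.  18.  62. -49.] F [ 0.6 -0.5 -0. ] w 0.04
```

View pics/w9.png

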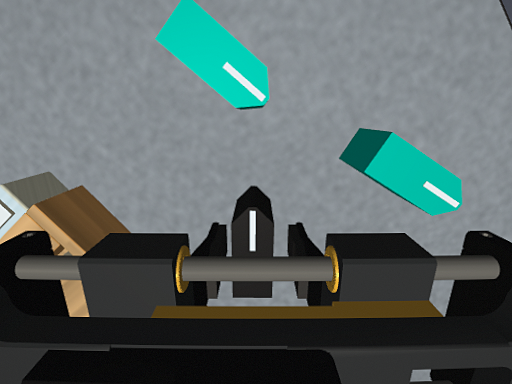

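Request:
servo_tool(commands=[-0.5,-1.6,2,0,0.2,0,0,0,1.5,0,0,0,0,0,0,0,0,0])

```text
time_s: 12.95
tool_pos: [0.6875, 0.0247, 0.0169]
tool_rot: [-179.9, -0.3, 56.7]
force: [0.2, -0.3, 0.1]
grip_width: 0.0402
```

Request:
servo_tool(commands=[0,0,0,0,0,0,0,0,0,0,0,0,0,0,0,0,0,0,0,0,0,0,0,0,0,0,0,0,0,0,0,0,0,0,0,0], jaw=0, newtons=40)

```text
time_s: 13.55
tool_pos: [0.6877, 0.0249, 0.017]
tool_rot: [-179.9, -0.3, 56.7]
force: [-0.1, 0.1, 0.3]
grip_width: 0.0239
```

```bash
python3 - <<'E'
from h import *
st(); snap('wrist','w10')
E
```

```text
13.55 pos [0.6877 0.0249 0.017 ] rot [-179.9    -0.32   56.71] q [ 17.  35. -29.  88.  18.  61. -49.] F [-0.1  0.1  0.3] w 0.0239
```

View pics/w10.png

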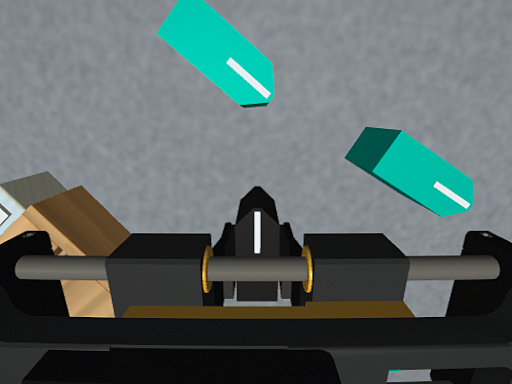

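```bash
cat > kn.py <<'E'
from h import *
import sys
z=np.load(f'pics/{sys.argv[1]}.npz'); P=cloud('wrist',z['d'],z['T']); im=z['p'].astype(int)
Ti=np.linalg.inv(z['T']); L=P@Ti[:3,:3].T+Ti[:3,3]
m=(abs(L[...,1])<.011)&(L[...,0]>-.03)&(L[...,0]<.05)&(L[...,2]>-.036)&(L[...,2]<-.022)&(im.max(2)<90); q=L[m]; print('dark',len(q),np.percentile(q,[0,1,50,99,100],axis=0).round(4).tolist())
m=(abs(L[...,1])<.008)&(L[...,0]>-.03)&(L[...,0]<.05)&(L[...,2]>-.036)&(L[...,2]<-.02)&(im.min(2)>150); q=L[m]; print('line',len(q),np.percentile(q,[0,50,100],axis=0).round(4).tolist(),np.degrees(np.polyfit(q[:,0],q[:,1],1)[0]))
# same-depth line pixels by ray at given z
E
python3 kn.py w10; python3 - <<'E'
from h import *
z=np.load('pics/w8.npz'); T=z['T']; im=z['p'].astype(int)
# line ends in w8 relative to knob rect
E
```

```text
dark 2315 [[-0.0264, -0.011, -0.0313], [-0.0258, -0.0107, -0.0307], [0.0103, -0.0008, -0.0294], [0.0315, 0.0108, -0.0232], [0.0319, 0.0109, -0.022]]
line 243 [[0.0051, -0.0007, -0.032], [0.0176, 0.0009, -0.0298], [0.029, 0.002, -0.0281]] 0.023920423077480206
```

Request:
servo_tool(commands=[0,0,-8,0,0,0,0,0,-25,0,0,0,0,0,-40,0,0,0,0,0,-45,0,0,0,0,0,-45,0,0,0,0,0,-25,0,0,0,0,0,0,0,0,0], newtons=50)

```text
time_s: 14.3
tool_pos: [0.6899, 0.0244, 0.2112]
tool_rot: [179.7, -0.6, 56.7]
force: [1.0, 0.7, -0.7]
grip_width: 0.0236
```

```bash
python3 - <<'E'
from h import *
st()
r=np.radians(-9); x=np.array([np.cos(r),np.sin(r),0]); S=np.array([.4765,.2995,0])
Tt=pose(S+.0042*x+[0,0,.19],[0,0,-1],[np.sin(r),-np.cos(r),0]); rows(Tt,16)
E
```

```text
14.3 pos [0.6899 0.0244 0.2112] rot [179.66  -0.62  56.71] q [ 18.  26. -31.  77.  13.  80. -46.] F [ 1.   0.7 -0.7] w 0.0236
16 rows of [-4.5, -22.3, 1.2] [-0.0, -0.05, 4.11] | total shift tool [114.3, -325.6, 20.5]
```

Request:
servo_tool(commands=[-4.5,-22.3,1.2,0,-0.05,4.1,-4.5,-22.3,1.2,0,-0.05,4.1,-4.5,-22.3,1.2,0,-0.05,4.1,-4.5,-22.3,1.2,0,-0.05,4.1,-4.5,-22.3,1.2,0,-0.05,4.1,-4.5,-22.3,1.2,0,-0.05,4.1,-4.5,-22.3,1.2,0,-0.05,4.1,-4.5,-22.3,1.2,0,-0.05,4.1])

```text
time_s: 15.1
tool_pos: [0.5409, 0.13, 0.1945]
tool_rot: [-179.9, 0.3, 23.7]
force: [1.1, 0.3, -0.3]
grip_width: 0.0238
```

Request:
servo_tool(commands=[-4.5,-22.3,1.2,0,-0.05,4.1,-4.5,-22.3,1.2,0,-0.05,4.1,-4.5,-22.3,1.2,0,-0.05,4.1,-4.5,-22.3,1.2,0,-0.05,4.1,-4.5,-22.3,1.2,0,-0.05,4.1,-4.5,-22.3,1.2,0,-0.05,4.1,-4.5,-22.3,1.2,0,-0.05,4.1,-4.5,-22.3,1.2,0,-0.05,4.1,0,0,0,0,0,0,0,0,0,0,0,0])

```text
time_s: 16.1
tool_pos: [0.4775, 0.2973, 0.1856]
tool_rot: [179.8, 0.7, -8.8]
force: [-0.0, -1.5, -0.1]
grip_width: 0.0237
```

Request:
servo_tool(commands=[0,0,0,0,0,0])

```text
time_s: 16.2
tool_pos: [0.4784, 0.2961, 0.186]
tool_rot: [179.8, 0.6, -8.9]
force: [-0.4, -0.3, -1.0]
grip_width: 0.0238
```

```bash
python3 - <<'E'
from h import *
st(); p,_,_=snap('wrist','w11'); s,_,_=snap('side','s11'); snap('top','t11')
cv2.imwrite('pics/s11c.png',cv2.resize(s[230:384,130:330,::-1],None,fx=3.7,fy=3.7,interpolation=cv2.INTER_CUBIC))
E
python3 kn.py w11
```

```text
16.2 pos [0.4784 0.2961 0.186 ] rot [179.83   0.63  -8.93] q [  -2.   12.  -36.   97.    7.   73. -139.] F [-0.4 -0.3 -1. ] w 0.0238
dark 2324 [[-0.0258, -0.011, -0.0315], [-0.0252, -0.0108, -0.0308], [0.011, -0.0004, -0.0295], [0.0322, 0.0107, -0.0233], [0.0327, 0.011, -0.0221]]
line 271 [[0.006, -0.0015, -0.0313], [0.0189, 0.0001, -0.0299], [0.0298, 0.0017, -0.0278]] 0.8000719666524947
```

View pics/w11.png

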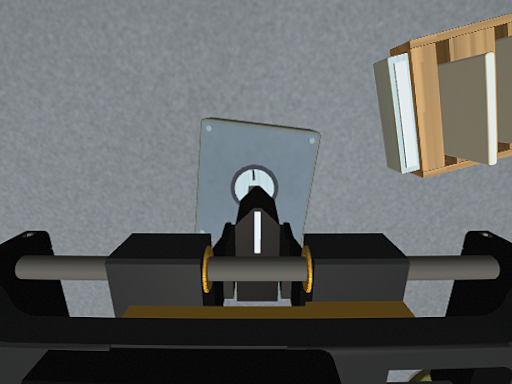

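View pics/s11c.png

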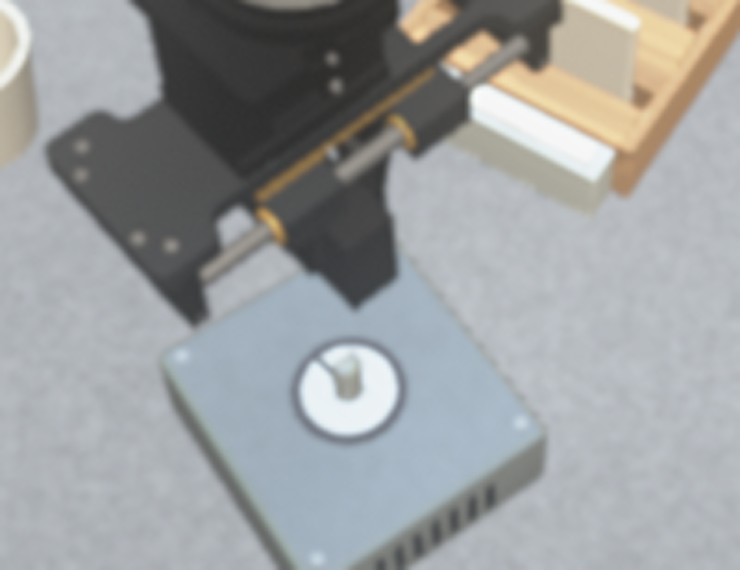

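```bash
python3 - <<'E'
from h import *
p=np.load('pics/w11.npz')['p']
cv2.imwrite('pics/w11c.png',cv2.resize(p[158:218,225:295,::-1],None,fx=10,fy=10,interpolation=cv2.INTER_CUBIC))
E
```

```text
(no output)
```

View pics/w11c.png

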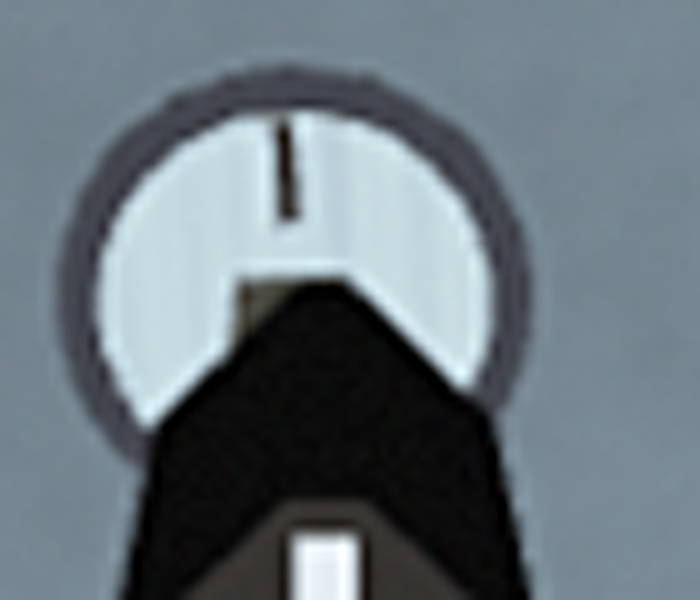

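```bash
cat > disc.py <<'E'
from h import *
from scipy.optimize import least_squares
import sys
tag=sys.argv[1]; y0,y1,x0,x1=map(int,sys.argv[2:6]); zd=float(sys.argv[6]) if len(sys.argv)>6 else .0555
z=np.load(f'pics/{tag}.npz'); T=z['T']; im=z['p'][y0:y1,x0:x1].astype(int)
k=8; big=cv2.resize(im.astype(np.uint8),None,fx=k,fy=k,interpolation=cv2.INTER_CUBIC).astype(int)
m=(big.min(2)>150).astype(np.uint8); n,lab,s,_=cv2.connectedComponentsWithStats(m); m=(lab==1+s[1:,4].argmax()).astype(np.uint8)
c=max(cv2.findContours(m,cv2.RETR_EXTERNAL,cv2.CHAIN_APPROX_NONE)[0],key=len)[:,0]
# keep only contour pts whose outside is ring colour (not black): sample outwards
ctr=c.mean(0); keep=[]
uv=(c+.5)/k-.5+[x0,y0]
w=ray_z('wrist',uv,zd,T)[:,:2]*1000
f=lambda p:np.hypot(w[:,0]-p[0],w[:,1]-p[1])-p[2]
p=np.r_[np.median(w,0),21]
p=least_squares(f,p,loss='cauchy',f_scale=.3).x; r=f(p); print('circle',p.round(2),'inliers',(abs(r)<.5).sum(),len(r))
# index line: dark within r 9..19 of centre
g=np.array([[(i,j) for i in range(big.shape[1])] for j in range(big.shape[0])]).reshape(-1,2)
W=ray_z('wrist',(g+.5)/k-.5+[x0,y0],zd,T)[:,:2]*1000; d=W-p[:2]; rr=np.hypot(*d.T); B=big.reshape(-1,3).max(1)
a=np.degrees(np.arctan2(d[:,1],d[:,0])); sel=(B<110)&(rr>11)&(rr<18)&(abs(a+8)<35)
q=d[sel]; C=q.mean(0); v=np.linalg.svd(q-C)[2][0]; v*=np.sign(v[0]); print('n',sel.sum(),'line centroid angle',np.degrees(np.arctan2(C[1],C[0])),'line direction',np.degrees(np.arctan2(v[1],v[0])))
Ti=np.linalg.inv(T); print('centre in tool mm',((Ti[:3,:3]@np.r_[p[:2]/1000,zd]+Ti[:3,3])*1000).round(2))
E
for z in .0555 .057; do python3 disc.py w11 158 218 225 295 $z; done
```

```text
circle [476.53 299.34  21.86] inliers 588 1080
n 651 line centroid angle -5.4327889794372775 line direction -5.6182545350085356
centre in tool mm [ -0.9   -3.3  130.47]
circle [476.95 299.26  21.75] inliers 588 1080
n 652 line centroid angle -5.427701803466343 line direction -5.928468018254739
centre in tool mm [ -0.49  -3.28 128.97]
```

```bash
python3 - <<'E'
from h import *
st()
r=np.radians(-5.5); x=np.array([np.cos(r),np.sin(r),0]); y=np.array([np.sin(r),-np.cos(r),0]); S=np.array([.4767,.2993,0])
Tt=pose(S+.0039*x-.0001*y+[0,0,.112],[0,0,-1],y); rows(Tt,1); rows(Tt,5)
E
```

```text
16.35 pos [0.4786 0.2963 0.1864] rot [179.88   0.59  -8.98] q [  -2.   12.  -36.   97.    7.   73. -139.] F [ 0.9 -0.2 -0.9] w 0.0237
1 rows of [2.3, -3.1, 74.4] [0.1, 0.6, -3.48] | total shift tool [2.3, -3.1, 74.4]
5 rows of [0.4, -0.6, 14.9] [0.02, 0.12, -0.7] | total shift tool [2.3, -3.1, 74.4]
```

Request:
servo_tool(commands=[0.4,-0.6,14.9,0,0.12,-0.7,0.4,-0.6,14.9,0,0.12,-0.7,0.4,-0.6,14.9,0,0.12,-0.7,0.4,-0.6,14.9,0,0.12,-0.7,0.4,-0.6,14.9,0,0.12,-0.7,0,0,0,0,0,0,0,0,0,0,0,0,0,0,0,0,0,0])

```text
time_s: 17.15
tool_pos: [0.4806, 0.3007, 0.1128]
tool_rot: [180.0, -0.1, -5.4]
force: [0.2, 0.2, -1.4]
grip_width: 0.0235
```

```bash
python3 - <<'E'
from h import *
st(); p,_,_=snap('wrist','w12'); s,_,_=snap('side','s12')
cv2.imwrite('pics/w12c.png',cv2.resize(p[130:240,185:335,::-1],None,fx=5,fy=5,interpolation=cv2.INTER_CUBIC))
cv2.imwrite('pics/s12c.png',cv2.resize(s[270:384,150:290,::-1],None,fx=5,fy=5,interpolation=cv2.INTER_CUBIC))
E
python3 kn.py w12;for z in .0555 .057; do python3 disc.py w12 130 225 205 315 $z; done
```

```text
17.15 pos [0.4806 0.3007 0.1128] rot [ 1.7998e+02 -5.0000e-02 -5.3900e+00] q [  -3.   16.  -36.  102.   11.   65. -138.] F [ 0.2  0.2 -1.4] w 0.0235
dark 2316 [[-0.0265, -0.011, -0.0319], [-0.0252, -0.0108, -0.0308], [0.0111, -0.0004, -0.0295], [0.0321, 0.0107, -0.0233], [0.0326, 0.011, -0.022]]
line 274 [[0.006, -0.0015, -0.0312], [0.0188, 0.0002, -0.0298], [0.03, 0.0018, -0.0281]] 0.6126049193702836
circle [476.43 299.11  21.79] inliers 324 605
n 10345 line centroid angle -7.973974950857586 line direction 81.97485213289688
centre in tool mm [-4.02  1.97 57.25]
circle [477.   299.07  21.64] inliers 324 605
n 10478 line centroid angle -7.9366870563714755 line direction 81.97054886867156
centre in tool mm [-3.46  1.96 55.75]
```

View pics/w12c.png

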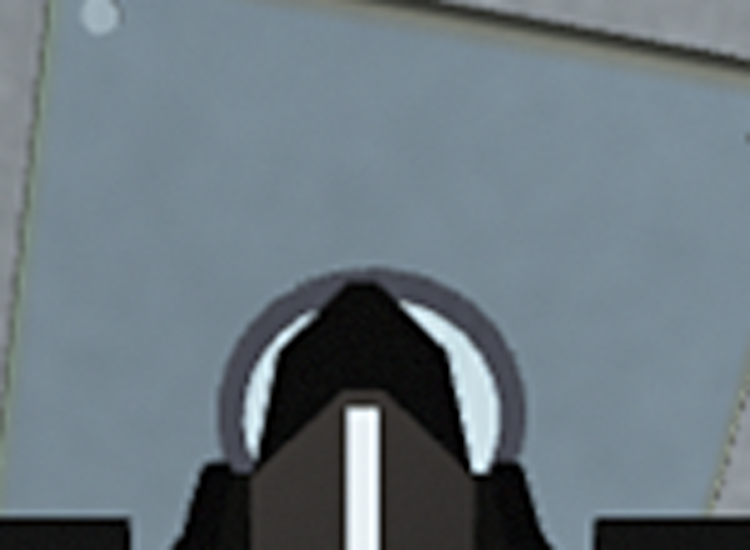

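View pics/s12c.png

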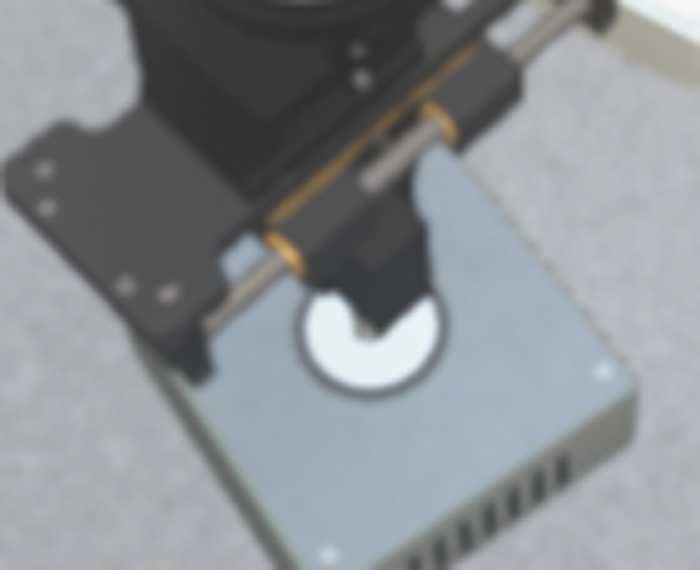

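Request:
servo_tool(commands=[0,1.7,2,0,0,0,0,0,3,0,0,0,0,0,3,0,0,0,0,0,0,0,0,0,0,0,0,0,0,0])

```text
time_s: 17.75
tool_pos: [0.4798, 0.2985, 0.1039]
tool_rot: [179.9, 0.0, -5.4]
force: [0.6, -0.5, -1.3]
grip_width: 0.0238
```

```bash
python3 - <<'E'
from h import *
st(); p,_,_=snap('wrist','w13'); s,_,_=snap('side','s13')
cv2.imwrite('pics/w13c.png',cv2.resize(p[130:240,185:335,::-1],None,fx=5,fy=5,interpolation=cv2.INTER_CUBIC))
E
for z in .0555 .057; do python3 disc.py w13 120 225 205 315 $z; done
```

```text
17.75 pos [0.4798 0.2985 0.1039] rot [ 1.7993e+02  2.0000e-02 -5.3900e+00] q [  -3.   17.  -36.  103.   11.   64. -138.] F [ 0.6 -0.5 -1.3] w 0.0238
circle [476.59 299.75  21.47] inliers 267 520
n 11140 line centroid angle -7.972476973783357 line direction 82.00679900828538
centre in tool mm [-3.31 -0.97 48.41]
circle [477.17 299.69  21.31] inliers 267 520
n 11303 line centroid angle -7.979972372473444 line direction 82.00081496696261
centre in tool mm [-2.73 -0.97 46.91]
```

View pics/w13c.png

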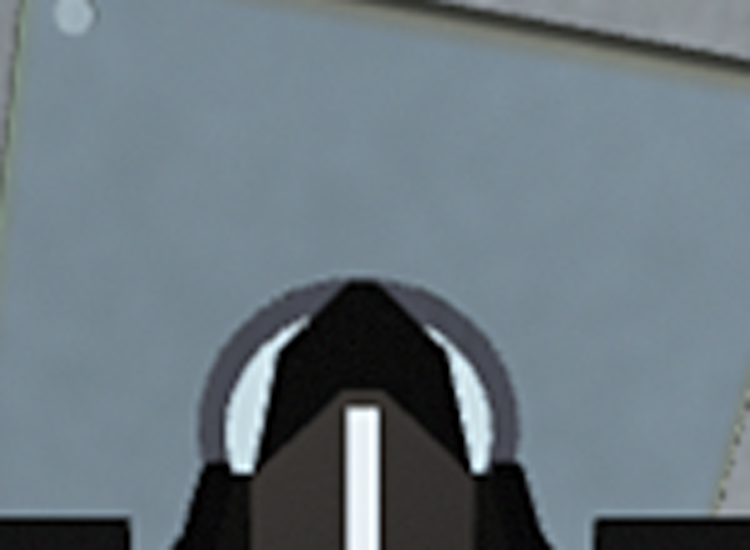

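Request:
servo_tool(commands=[0.6,-0.4,1,0,0,0,0,0,1.5,0,0,0,0,0,1.5,0,0,0,0,0,1.5,0,0,0,0,0,1.5,0,0,0,0,0,0,0,0,0])

```text
time_s: 18.45
tool_pos: [0.4804, 0.2988, 0.0968]
tool_rot: [179.9, 0.0, -5.4]
force: [-0.6, -0.3, -1.6]
grip_width: 0.0232
```

```bash
python3 - <<'E'
from h import *
st(); p,_,_=snap('wrist','w14')
cv2.imwrite('pics/w14c.png',cv2.resize(p[130:240,185:335,::-1],None,fx=5,fy=5,interpolation=cv2.INTER_CUBIC))
E
```

```text
18.45 pos [0.4804 0.2988 0.0968] rot [ 1.7992e+02  3.0000e-02 -5.3900e+00] q [  -4.   17.  -36.  103.   11.   64. -139.] F [-0.6 -0.3 -1.6] w 0.0232
```

View pics/w14c.png

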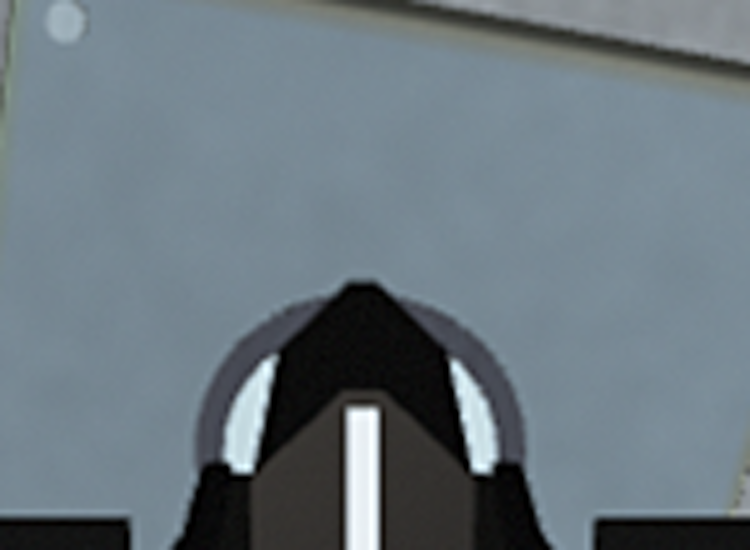

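Request:
servo_tool(commands=[0,0,1.5,0,0,0,0,0,1.5,0,0,0,0,0,1.5,0,0,0,0,0,1.5,0,0,0,0,0,0,0,0,0])

```text
time_s: 19.0
tool_pos: [0.4804, 0.2988, 0.0908]
tool_rot: [179.9, 0.0, -5.4]
force: [0.2, 0.8, -0.5]
grip_width: 0.0239
```

Request:
servo_tool(commands=[0,0,1.5,0,0,0,0,0,1.5,0,0,0,0,0,1.5,0,0,0,0,0,1.5,0,0,0,0,0,1.5,0,0,0,0,0,0,0,0,0])

```text
time_s: 19.6
tool_pos: [0.4804, 0.2988, 0.0833]
tool_rot: [179.9, 0.0, -5.4]
force: [0.8, -0.6, -1.1]
grip_width: 0.0235
```

Request:
servo_tool(commands=[0,0,1,0,0,0,0,0,1,0,0,0,0,0,1,0,0,0,0,0,0,0,0,0])

```text
time_s: 20.0
tool_pos: [0.4805, 0.2988, 0.0804]
tool_rot: [179.9, 0.0, -5.4]
force: [-0.4, 0.1, -1.7]
grip_width: 0.0234
```

Request:
servo_tool(commands=[0,0,1,0,0,0,0,0,1,0,0,0,0,0,0,0,0,0,0,0,0,0,0,0])

```text
time_s: 20.4
tool_pos: [0.4807, 0.299, 0.079]
tool_rot: [179.9, -0.0, -5.4]
force: [-0.5, -0.8, 4.6]
grip_width: 0.0232
```

Request:
servo_tool(commands=[0,0,1,0,0,0,0,0,1,0,0,0,0,0,0,0,0,0,0,0,0,0,0,0])

```text
time_s: 20.8
tool_pos: [0.4807, 0.299, 0.0768]
tool_rot: [179.9, -0.0, -5.4]
force: [-0.8, 0.1, 4.9]
grip_width: 0.0236
```

Request:
servo_tool(commands=[0,0,1,0,0,0,0,0,1,0,0,0,0,0,0,0,0,0,0,0,0,0,0,0])

```text
time_s: 21.2
tool_pos: [0.4807, 0.299, 0.0748]
tool_rot: [179.9, -0.0, -5.4]
force: [-2.2, -0.7, 5.0]
grip_width: 0.0237
```

Request:
servo_tool(commands=[0,0,1,0,0,0,0,0,0,0,0,0,0,0,0,0,0,0])

```text
time_s: 21.5
tool_pos: [0.4807, 0.299, 0.0739]
tool_rot: [179.9, -0.0, -5.4]
force: [-1.3, -0.8, 6.3]
grip_width: 0.0238
```

Request:
servo_tool(commands=[0,0,1,0,0,0,0,0,0,0,0,0,0,0,0,0,0,0])

```text
time_s: 21.8
tool_pos: [0.4808, 0.2991, 0.0736]
tool_rot: [179.9, -0.0, -5.4]
force: [-2.0, -1.8, 10.4]
grip_width: 0.0238
```

Request:
servo_tool(commands=[0,0,0.5,0,0,0,0,0,0,0,0,0,0,0,0,0,0,0])

```text
time_s: 22.1
tool_pos: [0.4808, 0.2991, 0.0735]
tool_rot: [179.9, -0.0, -5.4]
force: [-3.7, -2.8, 13.5]
grip_width: 0.0237
```

```bash
python3 - <<'E'
from h import *
st(); p,_,_=snap('wrist','w20'); s,_,_=snap('side','s20'); t,_,_=snap('top','t20')
cv2.imwrite('pics/s20b.png',cv2.resize(s[60:384,90:512,::-1],None,fx=1.8,fy=1.8,interpolation=cv2.INTER_CUBIC))
cv2.imwrite('pics/w20c.png',cv2.resize(p[100:260,150:370,::-1],None,fx=3.5,fy=3.5,interpolation=cv2.INTER_CUBIC))
z=np.load('pics/s20.npz'); P=cloud('side',z['d']); im=z['p'].astype(int)
r=np.radians(6.4); C=np.array([.5397,.0164]); l=(P[...,:2]-C)@np.array([[np.cos(r),-np.sin(r)],[np.sin(r),np.cos(r)]])
m=(im.min(2)>140)&(P[...,2]>.11)&(P[...,2]<.135)&(abs(l[...,1])<.03)&(abs(l[...,0])<.08)
print('plate upper part',m.sum(),np.percentile(l[m],[1,50,99],axis=0).round(4).tolist(),P[m][:,2].max())
E
python3 kn.py w20
```

```text
22.1 pos [0.4808 0.2991 0.0735] rot [ 1.7993e+02 -5.0000e-02 -5.3900e+00] q [  -4.   19.  -36.  104.   12.   61. -140.] F [-3.7 -2.8 13.5] w 0.0237
plate upper part 387 [[-0.0552, -0.0012], [-0.0044, 0.0054], [0.0493, 0.0081]] 0.12895603034037761
dark 2362 [[-0.0267, -0.011, -0.0315], [-0.0258, -0.0108, -0.0309], [0.0108, -0.0004, -0.0295], [0.0321, 0.0107, -0.023], [0.0326, 0.011, -0.022]]
line 275 [[0.006, -0.0015, -0.0315], [0.0186, 0.0002, -0.0298], [0.0298, 0.0018, -0.0282]] 0.6533263303679507
```

View pics/s20b.png

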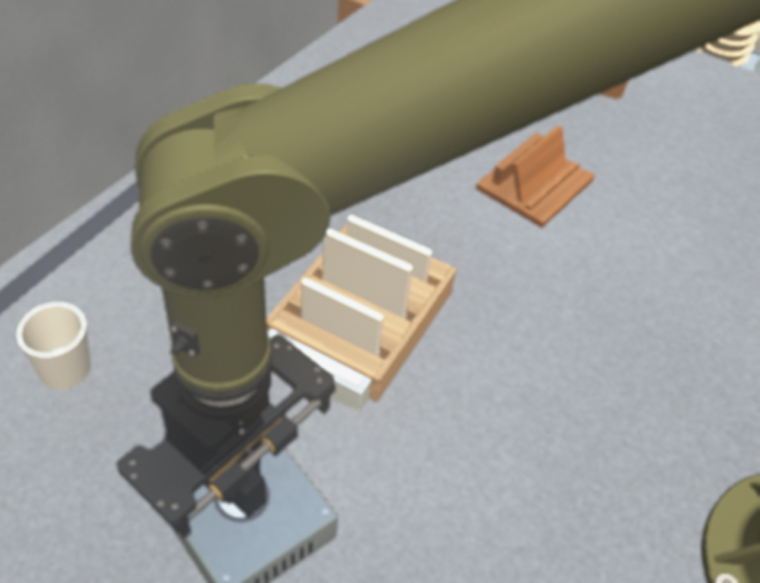

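View pics/w20c.png

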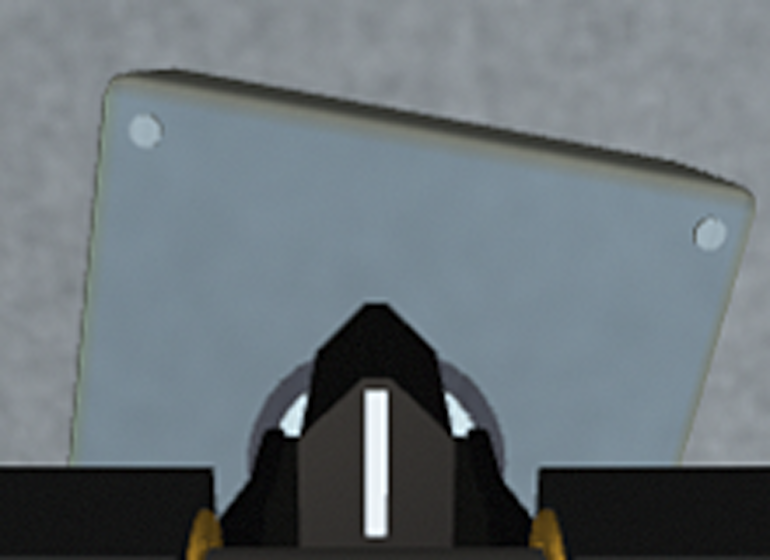

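```bash
python3 - <<'E'
from h import *
u=proj('top',np.array([.5397,.0164,.04])+.106*np.array([-.1115,.9938,0]))[0].astype(int); print(u)
for t in ('t7','t11','t20'):
    p=np.load(f'pics/{t}.npz')['p']; print(t,p[u[1]-8:u[1]+9,u[0]-1:u[0]+2].reshape(-1,3).mean(0).round(0))
u=proj('side',np.array([.5397,.0164,.04])+.106*np.array([-.1115,.9938,0]))[0].astype(int); print(u)
for t in ('s7','s12','s20'):
    p=np.load(f'pics/{t}.npz')['p']; print(t,p[u[1]-2:u[1]+3,u[0]-2:u[0]+3].reshape(-1,3).mean(0).round(0))
p=np.load('pics/s20.npz')['p']; cv2.imwrite('pics/bar.png',cv2.resize(np.hstack([np.load('pics/s7.npz')['p'][180:290,220:350,::-1],p[180:290,220:350,::-1]]),None,fx=3,fy=3,interpolation=cv2.INTER_CUBIC))
E
```

```text
[222 233]
t7 [68. 68. 68.]
t11 [183. 191. 199.]
t20 [183. 190. 198.]
[265 259]
s7 [234. 237. 235.]
s12 [95. 94. 90.]
s20 [219. 221. 219.]
```

View pics/bar.png

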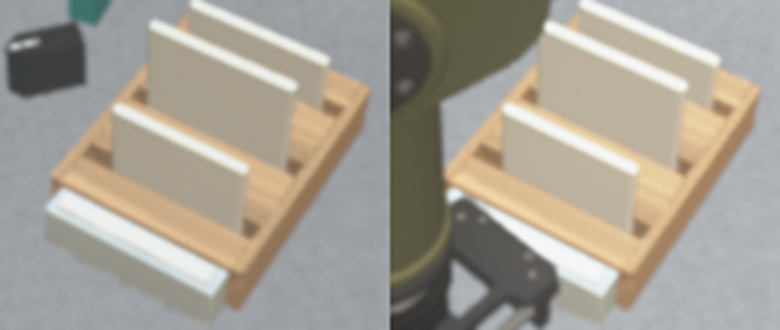

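```bash
python3 - <<'E'
from h import *
st(); print(env.sign_off())
E
```

```text
22.25 pos [0.4808 0.2991 0.0735] rot [ 1.7993e+02 -5.0000e-02 -5.3900e+00] q [  -4.   19.  -36.  104.   12.   61. -140.] F [-2.8 -3.1 13.5] w 0.0236
the job is handed in; nothing more can be done
None
```

The square plate is standing on edge in the rack's middle slot, released, and the black knob is on the spindle and held pressed down. I handed the job in at about 22 s; the interface gives no verdict.

**Plate:**
- After release, the wrist camera put it within about 1 mm of the slot centre. Its top edge was at 125 mm, where 125 mm is expected, and it was turned less than 0.5° from the slot.
- The last side view still showed it standing there. That camera read about 5 mm off centre across the slot, against about 1 mm from the wrist camera, but both are within the 16 mm allowed.

**Knob:**
- I picked the black one from among the three turquoise look-alikes and turned it to the index line, which lies at about -5.5°.
- It slid on without side load. The spring took up at the expected height, and the push rose sharply, to 13.5 N, after about 6 mm of travel. I take that as the stop.
- The knob had not slipped in the 50 N grip.

**Other checks:**
- The two smaller plates and the cup looked unmoved in the last side picture. The bowl was hidden behind the arm there, so I did not check it again; I never moved near it.
- By eye, the rack and plates looked brighter while the knob was pressed. I could not read the lamp bar's own colour clearly, so I have not confirmed from it that the light is on.

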